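# Nest the dry tumblers

## Robot

A 7-joint arm with a two-finger parallel gripper is mounted at the origin on a cart in front of the work surface, level with it; the furniture and walls round the work are solid. World frame = base frame: x ahead of the robot, y to its left, z up, the work surface at z = 0. Lengths are in mm, angles in rad, forces in N, time in s.
With the tool pointing down it reaches from about 400 to 875 mm from the base axis. Payload 4.4 kg.
Tool frame: the origin (TCP) lies midway between the tips of the shut fingers; the grasp point (between the pads) lies ctrl.grip_depth behind it (ctrl.grip_depth is the distance from the TCP to the grasp point, in mm); z points along the fingers, y is the line along which they close (so a half turn about z gives the same grasp; the last joint's range is limited). The gripper opens to 85 mm and grips with 20 to 120 N. Pads are 22 mm wide; open, the fingers measure 114 mm over their backs; the gripper's body (76 mm by 85 mm) begins 54 mm behind the grasp point. The pads swing forward as they close: fully open they stand 13 mm farther back than shut.
Start: joints at [-0.066, 0.628, 0.038, 1.517, -0.027, 0.996, -0.02], TCP at [650.014, 0.027, 231.313] pointing down, gripper open.
Joint ranges: [-3.06, 3.06], [-0.37, 2.12], [-1.25, 1.32], [0.18, 2.47], [-1.1, 4.24], [0.23, 1.98], [-2.94, 2.94]. Speed limits (rad/s): [2.57, 2.57, 3.14, 3.14, 3.14, 3.14, 3.14].

## Interface

Orientations are given as [roll, pitch, yaw] about the fixed x, y, z axes, in that order (R = Rz(yaw) Ry(pitch) Rx(roll)).
In Python, from cell import ctrl gives the robot as it stands.
- The arm moves only by the tool carry_out, never from a script. Its argument "deltas" is one flat list of numbers, 7 for each row, row after row: the turn, a rotation vector about the tool's x, y, z in degrees, then the shift along the tool's x, y, z in m, then the closure, from -1 (fully open) to 1 (shut). In form: [wx, wy, wz, dx, dy, dz, claw, wx, wy, wz, dx, dy, dz, claw, ...]. A call has 1 to 12 rows; each row shifts and turns the commanded pose from where the row before left it, along the tool's axes as they then stand; what a row does not reach is not made up. A row lasts 1/8 s, in which the tool goes at most 62.5 mm and 10.7 degrees, less where a joint would pass 70% of its speed; a pose out of reach is approached as far as the arm can. A call with a gripper value outside its range is refused whole. The fingers move at their own pace and stop on an object; the grip force is fixed at half the most. Time passes only in rows, so rows that do not move let the fingers close. It gives the time, the measured TCP pose, the force, the opening and the grip force at its end, in the units of the state.
- ctrl.read_state(): the state, without advancing time (a new reading comes with each control period).
- ctrl.get_image(name): name is "scene" or "side" or "wrist"; returns the picture (480x640x3 uint8, red, green, blue); there is no depth.
- ctrl.calibration(name): a dict with "mtx" (3x3 intrinsics, pixels), "R" (3x3) and "t" (3): a world point X has camera coordinates R X + t. Camera axes: x right, y down, z forward; pixel columns grow to the right and rows downward; lengths in mm; the calibration is good to about 2 mm. A picture is of the moment at which its call begins: read the wrist's pose just before it. calibration takes no time and is no camera call; for the wrist camera it gives the pose at the moment of the call.
- ctrl.finish_job(): hands the job in; it is judged then, once.
The state is a dict: "clock": time; "qpos": joint angles; "qd": joint speeds; "tau": joint torques, N m; "eef_pos": TCP position; "tool_rot": TCP orientation; "force": force on the tool from outside, world axes, zero at the start; "torque": the same for the moment, N m; "width": finger opening in mm; "gripper_force": force on a finger pad.
Only numpy, scipy, OpenCV 4.12 (cv2) and the standard library are available. Lean on these libraries where they do the work, as an engineer would, in place of code of your own. Each camera call takes 0.05 s, during which the arm holds its last target. There are 200 camera calls.

## Task

Stack the three dry tumblers for the cupboard: take the blue one from the slanted drying stand and lower it straight into the green one, which stays standing on its coaster, then lower the orange one into the blue one. Let each down gently until it just sits home in the one below and let go: do not drop it in or press it down, or they will jam. The stack is to end upright on the coaster; leave the mug, the spice jar and the tin where they are.

Things in the scene. Friction and masses are not known exactly. Their poses are not given: they have to be found in the camera images.
- blue_tumbler: Blue plastic tumbler, a hollow straight cone: 85 mm high, outside 41 mm wide at the foot, 64 at the rim; wall 4 mm, inside 56 mm wide at the mouth. 55 to 110 g. Origin: centre under the foot; z along its axis to the mouth. Starts in either of the stand's two places, axis 35 degrees off vertical, mouth up and towards the stand's low front.
- orange_tumbler: Orange plastic tumbler, a hollow straight cone: 85 mm high, outside 41 mm wide at the foot, 64 at the rim; wall 4 mm, inside 56 mm wide at the mouth. 55 to 110 g. Origin: centre under the foot; z along its axis to the mouth. Starts in the other of the stand's two places, axis 35 degrees off vertical, mouth up and towards the stand's low front.
- green_tumbler: Green plastic tumbler, a hollow straight cone: 85 mm high, outside 41 mm wide at the foot, 64 at the rim; wall 4 mm, inside 56 mm wide at the mouth. 55 to 110 g. Origin: centre under the foot; z along its axis to the mouth. Starts upright on the coaster.
- coaster: Round cork coaster, 96 mm across, 6 mm thick, fixed to the table; the green tumbler stands on its middle. Origin: centre of its underside.
- blue_mouth (a point): Centre of the blue tumbler's mouth, at rim height (85 mm above its foot on the axis); z out along the axis. An upper tumbler just sits on the walls in here when its foot is about 56 mm below this point (feet 29 mm apart); the walls meet 2 mm above that, and it jams if pushed. Off-centre it touches one wall some mm earlier and slips home when let go.
- green_mouth (a point): Centre of the green tumbler's mouth, at rim height (85 mm above its foot on the axis); z out along the axis. An upper tumbler just sits on the walls in here when its foot is about 56 mm below this point (feet 29 mm apart); the walls meet 2 mm above that, and it jams if pushed. Off-centre it touches one wall some mm earlier and slips home when let go.
- stand: Fixed slanted wooden drying stand, 270 mm wide (y), 105 deep. Origin on the table under its middle; x to its high back, z up; front faces the robot within 17 degrees. Feet of the tumblers at x 0, y +65 or -65, z 50 mm; two 54 mm dowels hold each from sliding forward. The y sides of a tumbler, from 56 mm above its foot to the rim, are free to grip.
- mug: white mug, 83 x 116 x 94 mm, a bystander behind the green tumbler; origin under its middle.
- spice_jar: glass spice jar with a green cap, 46 mm across, 106 mm high, a bystander between the work and the robot; origin under its middle.
- tin: low food tin, 86 mm across, 40 mm high, a bystander in front of the stand; origin under its middle.
Mind the look-alikes: they are no part of the job. Of the things shaped like the blue_tumbler, the blue one is meant.

How it is judged (in metres and radians):
On the way, in this order (a step that is already met when the one before it is completed fails the run):
1. the blue tumbler sits home in the green one and is let go (z of blue_tumbler in the frame of green_tumbler between 0.023 and 0.036 m and x of blue_tumbler in the frame of green_tumbler between -0.006 and 0.006 m and y of blue_tumbler in the frame of green_tumbler between -0.006 and 0.006 m and angle between the z axis of blue_tumbler and the z axis of green_tumbler, either way round below 0.1 rad and contact force between blue_tumbler and the fingers below 0.05 N and linear speed of blue_tumbler below 0.02 m/s), for 0.2 s.
2. the orange tumbler sits home in the blue one and is let go (z of orange_tumbler in the frame of blue_tumbler between 0.023 and 0.036 m and x of orange_tumbler in the frame of blue_tumbler between -0.006 and 0.006 m and y of orange_tumbler in the frame of blue_tumbler between -0.006 and 0.006 m and angle between the z axis of orange_tumbler and the z axis of blue_tumbler, either way round below 0.1 rad and contact force between orange_tumbler and the fingers below 0.05 N and linear speed of orange_tumbler below 0.02 m/s), for 0.2 s.
At the end, for the whole second after the job is handed in: Blue sits in green and orange in blue: each foot 23 to 36 mm above the foot below, within 6 mm of its axis and 0.1 rad of its direction. Green stands on the coaster (foot below 12 mm, within 35 mm of the centre); all three are upright within 0.12 rad and at rest (z of blue_tumbler in the frame of green_tumbler between 0.023 and 0.036 m and x of blue_tumbler in the frame of green_tumbler between -0.006 and 0.006 m and y of blue_tumbler in the frame of green_tumbler between -0.006 and 0.006 m and angle between the z axis of blue_tumbler and the z axis of green_tumbler, either way round below 0.1 rad and z of orange_tumbler in the frame of blue_tumbler between 0.023 and 0.036 m and x of orange_tumbler in the frame of blue_tumbler between -0.006 and 0.006 m and y of orange_tumbler in the frame of blue_tumbler between -0.006 and 0.006 m and angle between the z axis of orange_tumbler and the z axis of blue_tumbler, either way round below 0.1 rad and angle between each of green_tumbler, blue_tumbler, orange_tumbler's own z axis and vertical below 0.12 rad and height (world z) of green_tumbler below 0.012 m and horizontal distance between green_tumbler and coaster below 0.035 m and linear speed of each of green_tumbler, blue_tumbler, orange_tumbler below 0.02 m/s); the robot touches nothing.
It fails at once if a tumbler is pressed or rammed down on the stack: more than 25 N on the coaster (contact force between green_tumbler and coaster above 25 N).
It fails at once if a tumbler falls more than about 13 mm into the one below (over 0.5 m/s inside its mouth) ((horizontal distance between blue_tumbler and green_tumbler below 0.02 m and z of blue_tumbler in the frame of green_tumbler between 0.015 and 0.085 m and linear speed of blue_tumbler above 0.5 m/s) or (horizontal distance between orange_tumbler and blue_tumbler below 0.02 m and z of orange_tumbler in the frame of blue_tumbler between 0.015 and 0.085 m and linear speed of orange_tumbler above 0.5 m/s)).
It fails at once if the green tumbler is moved by more than 30 mm (distance of green_tumbler from where it was at the start of the episode above 0.03 m).
It fails at once if the mug, the spice jar or the tin is moved by more than 20 mm (distance of any of mug, spice_jar, tin from where it was at the start of the episode above 0.02 m).
It also fails if it takes over 61 s, if anything falls off the work surface, if the arm or the gripper's body presses on something with over 40 N, if the wrist force passes 120 N, or if a joint passes its speed limit or range.

## Working session

There is one attempt and no reset: what is moved stays moved. The work goes in short steps, Python scripts to look and compute and a tool call to move; the robot and the scene stay as the last step left them, time stands still between calls to the robot, and variables do not carry over. Pictures are saved under pics/ and viewed, at most 11 in all, crops included, and the job is handed in when it is done.

Besides the shell and the picture viewer there is one more tool, called after "Call:" as name(argument=value, ...) on one line, values as JSON. carry_out: Moves the arm, as the interface text tells. Its arguments: {"type":"object","properties":{"deltas":{"type":"array"}},"required":["deltas"]}

```bash
ls; mkdir -p pics
python3 - <<'E'
from cell import ctrl
import cv2,numpy as np
s=ctrl.read_state();print(s,ctrl.grip_depth)
for n in("scene","side"):
    cv2.imwrite(f"pics/{n}0.png",ctrl.get_image(n)[...,::-1])
    c=ctrl.calibration(n);print(n,c)
E
```

```text
pics
{'clock': 0.0, 'qpos': array([-0.06582785,  0.62935514,  0.03841134,  1.51841328, -0.02701085,
        0.99631765, -0.02000579]), 'qd': array([-8.26479282e-05,  1.64042140e-03, -1.86008916e-03, -8.77819151e-04,
       -3.77226352e-04, -6.93224613e-04,  5.09599175e-05]), 'tau': array([-1.11932164e-03, -5.63405585e+01,  1.22606792e+00, -1.93450052e+01,
        1.09587883e-02,  1.05136272e-02, -8.84369996e-06]), 'eef_pos': array([6.49341186e+02, 6.67389468e-02, 2.30368230e+02]), 'tool_rot': array([-3.13961610e+00,  6.38976542e-07,  1.57083622e+00]), 'force': array([ 0.35668779, -0.21113301, -0.14966383]), 'torque': array([ 0.00063931, -0.03770938,  0.02979662]), 'gripper_force': 0.0, 'width': 85.45426598295562} 18.700000000000003
scene {'mtx': array([[557.26387658,   0.        , 319.99077654],
       [  0.        , 557.26387658, 239.24651385],
       [  0.        ,   0.        ,   1.        ]]), 'R': array([[-0.64477224, -0.76436864, -0.00305657],
       [-0.54843712,  0.46540429, -0.69470539],
       [ 0.53243355, -0.44625041, -0.7192879 ]]), 't': array([361.24447113, 348.20146036, 735.82254567])}
side {'mtx': array([[601.82123598,   0.        , 316.07248296],
       [  0.        , 601.82123598, 236.44539105],
       [  0.        ,   0.        ,   1.        ]]), 'R': array([[ 0.9817599 , -0.18988082, -0.00963151],
       [-0.09680935, -0.45565872, -0.88487461],
       [ 0.16363204,  0.86966683, -0.4657297 ]]), 't': array([-521.53641133,  150.3045689 , 1170.14121936])}
```

View pics/scene0.png

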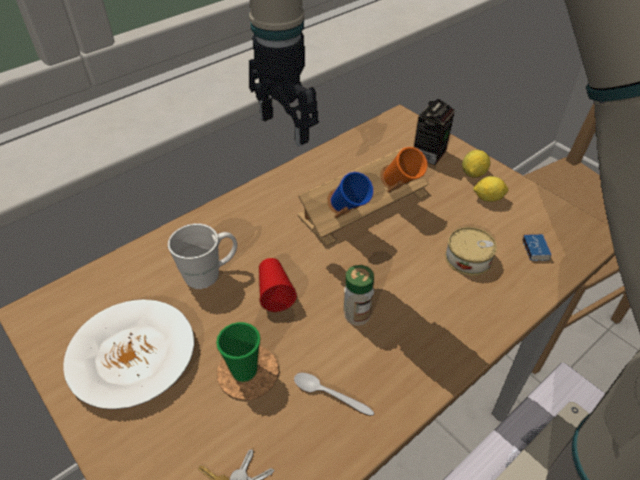

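View pics/side0.png

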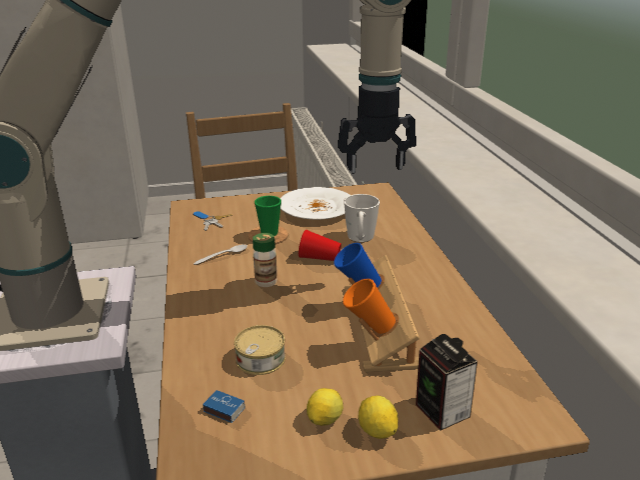

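The scene view has the green mouth near (240,338), blue near (355,188), orange near (408,165). The side view has green near (268,205), blue near (355,258), orange near (365,300). Next I enlarge both views.

Run:
```python
import cv2,numpy as np
a=cv2.imread("pics/scene0.png");b=cv2.imread("pics/side0.png")
c=lambda im,x,y,w,h,k:cv2.resize(im[y:y+h,x:x+w],None,fx=k,fy=k,interpolation=cv2.INTER_CUBIC)
# top row: scene stand (x290..440,y130..230) x5=750x500 too large -> x4
top=np.hstack([c(a,325,140,110,75,4.5)[:300,:495],c(a,210,315,60,75,4)[:300,:240]])
bot=np.hstack([c(b,325,240,80,75,4),c(b,245,190,50,75,4)])
W=max(top.shape[1],bot.shape[1])
p=lambda m:cv2.copyMakeBorder(m,0,0,0,W-m.shape[1],cv2.BORDER_CONSTANT)
m=np.vstack([p(top),p(bot)]);print(m.shape);cv2.imwrite("pics/crop1.png",m)
```

```text
(600, 735, 3)
```

View pics/crop1.png

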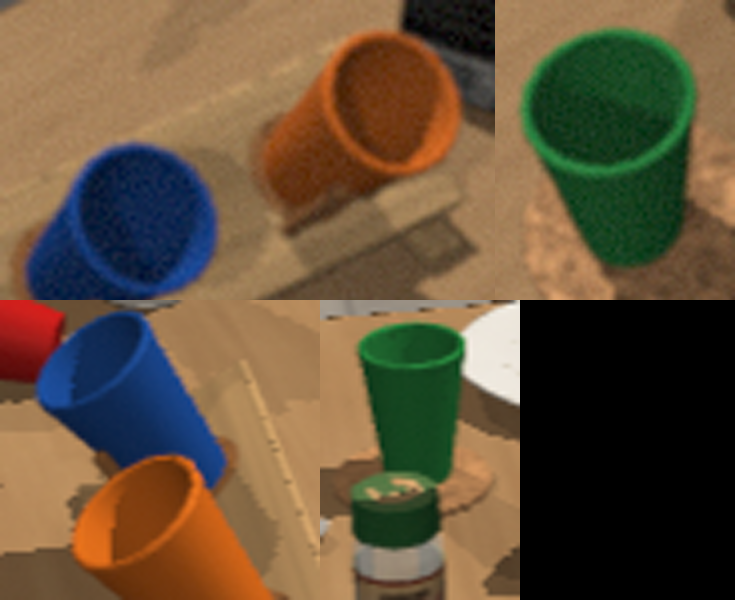

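```bash
cat > fit.py <<'E'
import cv2,numpy as np
from scipy.optimize import least_squares
from cell import ctrl
H=85.;K=4
HUE={'blue':(105,125,150,30),'orange':(5,14,185,70),'green':(60,80,120,25)}
def contour(im,col,box):
    x,y,w,h=box
    c=cv2.resize(im[y:y+h,x:x+w],None,fx=K,fy=K,interpolation=cv2.INTER_CUBIC)
    hsv=cv2.cvtColor(cv2.GaussianBlur(c,(0,0),2),cv2.COLOR_BGR2HSV);a,b,s,v=HUE[col]
    m=cv2.inRange(hsv,(a,s,v),(b,255,255))
    n,l,st,_=cv2.connectedComponentsWithStats(m);m=(l==1+np.argmax(st[1:,4])).astype(np.uint8)
    cs=max(cv2.findContours(m,cv2.RETR_EXTERNAL,cv2.CHAIN_APPROX_NONE)[0],key=cv2.contourArea)
    return (cs[:,0,:]+.5)/K-.5+[x,y]
def proj(c,P):
    q=P@c['R'].T+c['t'];q=q@c['mtx'].T;return q[:,:2]/q[:,2:]
def hull(p,c):
    M=p[:3];ax=np.array([np.sin(p[3]),np.sin(p[4]),0]);ax[2]=np.sqrt(1-ax@ax)
    u=np.cross(ax,[0,0,1.] if abs(ax[2])<.9 else [1.,0,0]);u/=np.linalg.norm(u);v=np.cross(ax,u)
    t=np.linspace(0,2*np.pi,90)[:,None];r=np.cos(t)*u+np.sin(t)*v
    return cv2.convexHull(proj(c,np.vstack([M+32*r,M-H*ax+20.5*r])).astype(np.float32))
def fit(obs,p0,scale=(1,1,1,.01,.01)):
    def f(p):
        return np.concatenate([[cv2.pointPolygonTest(h,(float(a),float(b)),True) for a,b in pts[::3]] for pts,c in obs for h in [hull(p,c)]])
    r=least_squares(f,p0,x_scale=scale,diff_step=1e-3,loss='soft_l1',f_scale=.5)
    return r.x,np.sqrt(np.median(r.fun**2)),f(r.x)
def tri(c1,p1,c2,p2):
    P=[c['mtx']@np.c_[c['R'],c['t']] for c in(c1,c2)]
    X=cv2.triangulatePoints(P[0],P[1],np.float64(p1),np.float64(p2));return (X[:3]/X[3]).ravel()
E
python3 - <<'E'
from fit import *
a=cv2.imread("pics/scene0.png");b=cv2.imread("pics/side0.png")
ca,cb=ctrl.calibration("scene"),ctrl.calibration("side")
B={'green':((210,315,60,75),(245,190,50,45),(240,340),(268,202)),'blue':((322,165,60,60),(325,240,60,55),(357,189),(349,257)),'orange':((375,140,60,55),(335,275,75,65),(412,165),(362,296))}
for n,(ba,bb,pa,pb) in B.items():
    A=contour(a,n,ba);C=contour(b,n,bb)
    print(n,'boxes',A.min(0),A.max(0),C.min(0),C.max(0),'tri',tri(ca,pa,cb,pb).round(1))
    M=tri(ca,pa,cb,pb)
    p,e,_=fit([(A,ca),(C,cb)],np.r_[M,[0.01,.01] if n=='green' else [-.55,0.05]])
    ax=np.array([np.sin(p[3]),np.sin(p[4]),0]);ax[2]=np.sqrt(1-ax@ax)
    print('mouth',p[:3].round(1),'axis',ax.round(3),'tilt',np.degrees(np.arccos(ax[2])).round(1),'az',np.degrees(np.arctan2(ax[1],ax[0])).round(1),'foot',(p[:3]-H*ax).round(1),'err',e.round(2))
    for o in((A,ca),(C,cb)):
        q,e,r=fit([o],p); print('  single err',np.round(np.percentile(np.abs(fit([o],p)[2]),[50,90]),2))
E
```

```text
green boxes [216.875 322.625] [258.875 380.375] [254.875 195.875] [280.125 234.375] tri [461.5 237.6  87. ]
mouth [458.  241.8  88.4] axis [-0.079  0.038  0.996] tilt 5.1 az 154.4 foot [464.8 238.5   3.8] err 0.94
  single err [0.32 0.62]
  single err [0.13 0.84]
blue boxes [331.375 172.375] [371.875 209.375] [334.125 242.625] [380.125 285.625] tri [574.9 -98.8 113.4]
mouth [572.  -91.5 117.7] axis [-0.574  0.181  0.799] tilt 37.0 az 162.5 foot [ 620.8 -106.8   49.8] err 0.7
  single err [0.17 0.64]
  single err [0.53 4.61]
orange boxes [383.125 147.125] [426.625 185.375] [342.375 278.875] [395.375 333.625] tri [ 563.9 -228.8  110.4]
mouth [ 559.4 -222.6  118. ] axis [-0.591  0.126  0.797] tilt 37.2 az 167.9 foot [ 609.7 -233.4   50.3] err 0.44
  single err [0.25 0.77]
  single err [0.19 0.5 ]
```

The crop shows both stand tumblers mouth-up and leaning towards the robot. Green is upright on the coaster, partly behind the jar in the side view. Next I set up the wrist camera geometry and the bystander positions.

```bash
cat >> fit.py <<'E'
from scipy.spatial.transform import Rotation as Ro
def pose():
    s=ctrl.read_state();return s['eef_pos'],Ro.from_euler('xyz',s['tool_rot'])
def wcam():
    p,R=pose();c=ctrl.calibration("wrist");return p,R,c
def move(target,Rt,start=None):
    p,R=start or pose()
    rv=(R.inv()*Rt).as_rotvec(degrees=True);d=R.inv().apply(np.array(target)-p)/1000
    return rv.round(2),d.round(4)
E
python3 - <<'E'
from fit import *
p,R,c=wcam()
Cw=-c['R'].T@c['t'];print('cam in tool',R.inv().apply(Cw-p).round(1),'view dir in tool',R.inv().apply(c['R'][2]).round(3),'img right in tool',R.inv().apply(c['R'][0]).round(2),c['mtx'][0])
ca,cb=ctrl.calibration("scene"),ctrl.calibration("side")
for n,a,b in(("mug rim",(195,238),(362,203)),("jarcap",(360,279),(264,240)),("tin top",(472,243),(260,341)),("red mouth",(278,296),(308,247)),("red foot",(270,265),(341,248))):
    print(n,tri(ca,a,cb,b).round(0))
# target: closing along stand y, tool z = -tumbler axis, tilt 35, stand yaw -5
for az in(-90,90):
  print(move([0,0,0],Ro.from_euler('z',0)*R*Ro.from_euler('z',az,degrees=True))[0])
E
```

```text
cam in tool [  70.1   -1.1 -142.5] view dir in tool [-0.278  0.     0.961] img right in tool [ 0.  1. -0.] [370.83496671   0.         317.83249763]
mug rim [676. 180.  91.]
jarcap [428.  31.  97.]
tin top [ 391. -218.   37.]
red mouth [534. 118.  22.]
red foot [601.  88.  26.]
[  0.   0. -90.]
[ 0.  0. 90.]
```

Run:
```python
from fit import *
p,R=pose()
G=Ro.from_euler('xyz',[180,-35,-5],degrees=True)
rv,d=move([495,-110,225],G)
print(rv,np.linalg.norm(rv),rv/12)
# constant-rate rows: rotate per-row about fixed rv; shift done in tool axes as they stand -> per-row
q=Ro.from_rotvec(rv/12,degrees=True);cur=R;w=(np.array([495,-110,225])-p)/12
for i in range(12):
    print(cur.inv().apply(w).round(1));cur=cur*q
```

```text
[-29.    26.58  91.72] 99.80007414826905 [-2.41666667  2.215       7.64333333]
[ -9.2 -12.9   0.5]
[-10.8 -11.5  -0.4]
[-12.2 -10.   -1.3]
[-13.3  -8.2  -2.2]
[-14.2  -6.2  -3. ]
[-14.8  -4.1  -3.8]
[-15.   -2.   -4.5]
[-14.9   0.2  -5.1]
[-14.6   2.4  -5.7]
[-13.9   4.6  -6.1]
[-12.9   6.6  -6.3]
[-11.6   8.5  -6.5]
```

Call:
carry_out(deltas=[-2.417,2.215,7.643,-0.0092,-0.0129,0.0005,-1,-2.417,2.215,7.643,-0.0108,-0.0115,-0.0004,-1,-2.417,2.215,7.643,-0.0122,-0.01,-0.0013,-1,-2.417,2.215,7.643,-0.0133,-0.0082,-0.0022,-1,-2.417,2.215,7.643,-0.0142,-0.0062,-0.003,-1,-2.417,2.215,7.643,-0.0148,-0.0041,-0.0038,-1,-2.417,2.215,7.643,-0.015,-0.002,-0.0045,-1,-2.417,2.215,7.643,-0.0149,0.0002,-0.0051,-1,-2.417,2.215,7.643,-0.0146,0.0024,-0.0057,-1,-2.417,2.215,7.643,-0.0139,0.0046,-0.0061,-1,-2.417,2.215,7.643,-0.0129,0.0066,-0.0063,-1,-2.417,2.215,7.643,-0.0116,0.0085,-0.0065,-1])

```text
clock: 1.6
eef_pos: [510.2, -115.7, 270.2]
tool_rot: [-3.14, -0.529, -0.028]
force: [0.7, -0.1, -0.0]
width: 85.1
gripper_force: 0.0
```

```bash
cat > wr.py <<'E'
import sys,pickle
from fit import *
tag=sys.argv[1]
p,R=pose();c=ctrl.calibration("wrist");im=ctrl.get_image("wrist")
cv2.imwrite(f"pics/w{tag}.png",im[...,::-1]);pickle.dump((p,R.as_matrix(),c),open(f"w{tag}.pkl","wb"))
s=ctrl.read_state();print(s['clock'],p.round(1),s['tool_rot'].round(3),s['qpos'].round(2),s['qd'].round(3))
E
python3 wr.py 1
```

```text
1.65 [ 510.2 -115.7  270.2] [-3.139 -0.531 -0.035] [-0.05  0.23  0.36  2.29 -1.1   0.23 -0.29] [ 0.052  0.032 -0.095 -0.021 -0.001 -0.007  0.201]
```

View pics/w1.png

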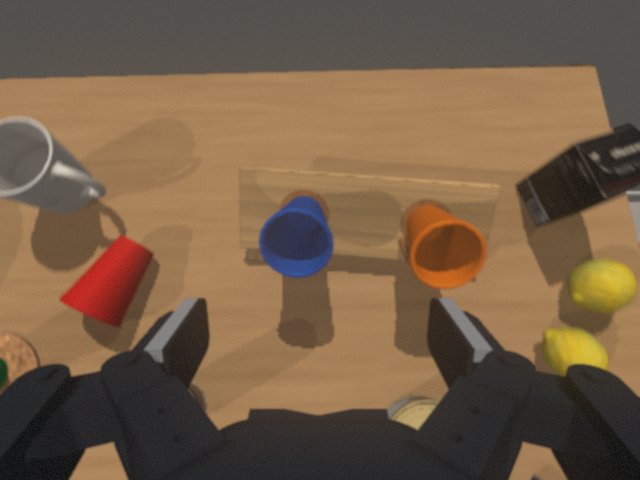

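The wrist view shows blue's mouth at (297,243), orange's at (448,253), the stand behind them and the tin below. Joints 5 and 6 sit at their limits, so I check the kinematics before going on.

Run:
```python
from fit import *
s=ctrl.read_state()
D=[([-0.06582785,0.62935514,0.03841134,1.51841328,-0.02701085,0.99631765,-0.02000579],[649.34,.067,230.37],[-3.1396161,0,1.57083622]),(s['qpos'],s['eef_pos'],s['tool_rot'])]
import itertools
best=[]
for sg in itertools.product((1,-1),repeat=4):
  for sp in itertools.product((1,-1),repeat=2):
    def fk(q,L=None):
        q=np.array(q)*[sg[0],1,sg[1],sp[0],sg[2],sp[1],sg[3]]
        R1=Ro.from_euler('Z',q[0])*Ro.from_euler('Y',q[1]);R2=R1*Ro.from_euler('Z',q[2])*Ro.from_euler('Y',q[3])
        R3=R2*Ro.from_euler('Z',q[4])*Ro.from_euler('Y',q[5])
        R4=R3*Ro.from_euler('Z',q[6]);return R1,R2,R3,R4
    Rs=[(fk(q)[3],Ro.from_euler('xyz',e)) for q,_,e in D]
    T=[a.inv()*b for a,b in Rs]
    best.append(((T[0].inv()*T[1]).magnitude(),sg,sp,T[0].as_euler('xyz').round(3)))
best.sort(key=lambda b:b[0]);print(*best[:3],sep='\n')
```

```text
(6.374675600298633e-07, (-1, -1, -1, -1), (1, 1), array([0.   , 0.   , 1.571]))
(0.06917669152249047, (1, -1, -1, -1), (1, 1), array([ 0.   , -0.   ,  1.439]))
(0.5442205756352589, (-1, -1, -1, 1), (1, 1), array([0.   , 0.   , 1.611]))
```

```bash
cat > kin.py <<'E'
import numpy as np
from scipy.spatial.transform import Rotation as Ro
E=Ro.from_euler
def rots(q):
    R1=E('Z',-q[0])*E('Y',q[1]);R2=R1*E('Z',-q[2])*E('Y',q[3]);R3=R2*E('Z',-q[4])*E('Y',q[5])
    return R1,R2,R3,R3*E('Z',-q[6])*E('Z',np.pi/2)
E
python3 - <<'E'
from fit import *
from kin import rots
s=ctrl.read_state()
D=[([-0.06582785,0.62935514,0.03841134,1.51841328,-0.02701085,0.99631765,-0.02000579],[649.34,.067,230.37]),(s['qpos'],s['eef_pos'])]
z=np.array([0,0,1.])
A=[];b=[]
for q,p in D:
    R1,R2,R3,_=rots(q);A.append(np.c_[z,R1.apply(z),R2.apply(z),R3.apply(z)]);b.append(p)
A=np.vstack(A);b=np.concatenate(b);x,*_=np.linalg.lstsq(A,b,rcond=None);print(x.round(1),(A@x-b).round(1))
E
```

```text
[387.2 510.7 416.9 332.4] [ -0.6  26.7  10.1   3.3  18.5 -10.1]
```

Run:
```python
from fit import *
from kin import rots
s=ctrl.read_state()
D=[([-0.06582785,0.62935514,0.03841134,1.51841328,-0.02701085,0.99631765,-0.02000579],[649.34,.067,230.37]),(s['qpos'],s['eef_pos'])]
z=np.array([0,0,1.]);y=np.array([0,1.,0])
A=[];b=[]
for q,p in D:
    R1,R2,R3,_=rots(q);A.append(np.c_[z,R1.apply(z),R2.apply(z),R3.apply(z),R1.apply(y),R2.apply(y)]);b.append(p)
A=np.vstack(A);b=np.concatenate(b);x=np.linalg.solve(A,b);print(x.round(1),np.linalg.cond(A))
x,*_=np.linalg.lstsq(A[:,:5]+0,b,rcond=None);print(x,(A[:,:5]@x-b).round(1))
```

```text
[324.  563.2 378.7 342.6 -24.4  -3.8] 310.8882751000065
[320.47493959 564.47917269 377.71539667 340.54482368 -28.24300014] [ 0. -0.  0.  0.  0. -0.]
```

```bash
cat >> kin.py <<'E'
L=[320.475,564.479,377.715,340.545,-28.243]
z=np.array([0,0,1.]);y=np.array([0,1.,0])
LO=np.array([-3.06,-.37,-1.25,.18,-1.1,.23,-2.94]);HI=np.array([3.06,2.12,1.32,2.47,4.24,1.98,2.94])
def fk(q):
    R1,R2,R3,R=rots(q);return L[0]*z+R1.apply(L[1]*z+L[4]*y)+R2.apply(L[2]*z)+R3.apply(L[3]*z),R
def ik(p,R,q0,w=.02):
    from scipy.optimize import least_squares
    def f(q):
        a,B=fk(q);return np.r_[(a-p)/100,(R.inv()*B).as_rotvec(),w*(q-q0)]
    r=least_squares(f,np.clip(q0,LO+.02,HI-.02),bounds=(LO,HI));a,B=fk(r.x)
    return r.x,np.linalg.norm(a-p),np.degrees((R.inv()*B).magnitude())
E
python3 - <<'E'
from kin import *
q0=np.array([-0.066,.629,.038,1.518,-.027,.996,0])
for name,p in (("blue",[572,-91,118]),("orange",[560,-222,118]),("green",[460,240,95])):
  for flip in(0,180):
    for t in(0,10,20,35,-15,-25,-35):
        G=E('xyz',[180,-t,-5+flip],degrees=True) if not flip else E('xyz',[180,t,-5+180],degrees=True)
        ax=-G.apply(z); tcp=np.array(p)-(0 if name=='green' else 0)*ax
        res=[]
        for q7 in(1.57,-1.57):
            q,ep,er=ik(tcp,G,np.r_[np.arctan2(-p[1],p[0]),q0[1:6],q7]);
            res.append((round(ep+er,1),q.round(2)))
        b=min(res,key=lambda r:r[0]);print(name,flip,t,b[0],b[1])
E
```

```text
blue 0 0 0.0 [ 0.11  0.67 -0.    1.83  0.    0.64 -1.55]
blue 0 10 0.0 [ 0.12  0.62 -0.01  1.99  0.    0.36 -1.55]
blue 0 20 0.7 [ 0.37  0.63 -0.38  2.12  1.26  0.23 -2.78]
blue 0 35 15.1 [ 0.91  1.01 -1.25  2.17  1.74  0.81 -2.94]
blue 0 -15 0.0 [ 0.1   0.79  0.01  1.57 -0.    1.04 -1.55]
blue 0 -25 0.0 [ 0.09  0.89  0.02  1.4  -0.01  1.29 -1.54]
blue 0 -35 0.0 [ 0.09  1.    0.03  1.23 -0.01  1.53 -1.54]
blue 180 0 0.0 [ 0.11  0.67 -0.    1.83  0.    0.64  1.59]
blue 180 10 0.0 [ 0.12  0.62 -0.01  1.99  0.01  0.36  1.59]
blue 180 20 0.7 [ 0.37  0.63 -0.38  2.12  1.26  0.23  0.37]
blue 180 35 0.2 [ 0.84  1.05 -1.25  2.33  2.08  1.03 -0.25]
blue 180 -15 0.0 [ 0.1   0.79  0.01  1.57 -0.    1.04  1.59]
blue 180 -25 0.0 [ 0.09  0.89  0.02  1.4  -0.01  1.29  1.6 ]
blue 180 -35 0.0 [ 0.09  1.    0.03  1.23 -0.01  1.53  1.6 ]
orange 0 0 0.0 [ 0.37  0.7  -0.07  1.76  0.07  0.68 -1.39]
orange 0 10 0.0 [ 0.43  0.65 -0.12  1.91  0.07  0.41 -1.38]
orange 0 20 0.2 [ 0.27  0.63  0.17  2.08 -1.1   0.23 -0.21]
orange 0 35 17.5 [ 0.51  0.63 -0.06  2.07 -1.1   0.23 -0.11]
orange 0 -15 0.0 [ 0.31  0.82
[... 720 characters left out ...]
4 -0.3   2.25  1.53  0.43  2.44]
green 0 35 0.1 [-0.5   0.76 -0.52  2.4   1.95  0.91  1.87]
green 0 -15 0.0 [-0.51  0.74  0.1   1.81 -0.26  0.84 -1.89]
green 0 -25 0.0 [-0.44  0.82  0.07  1.67 -0.28  1.06 -1.86]
green 0 -35 0.0 [-0.39  0.92  0.04  1.53 -0.3   1.28 -1.84]
green 180 0 0.0 [-0.65  0.65  0.18  2.01 -0.23  0.49  1.18]
green 180 10 0.1 [-0.81  0.63  0.29  2.15 -0.27  0.25  1.16]
green 180 20 0.1 [-0.49  0.64 -0.3   2.25  1.53  0.43 -0.7 ]
green 180 35 0.1 [-0.5   0.76 -0.53  2.4   1.95  0.91 -1.27]
green 180 -15 0.0 [-0.51  0.74  0.1   1.81 -0.26  0.84  1.25]
green 180 -25 0.0 [-0.44  0.82  0.07  1.67 -0.28  1.06  1.28]
green 180 -35 0.0 [-0.39  0.92  0.04  1.53 -0.3   1.28  1.3 ]
```

```bash
cat >> fit.py <<'E'
import pickle
def ax_of(p):
    a=np.array([np.sin(p[3]),np.sin(p[4]),0]);a[2]=np.sqrt(1-a@a);return a
def report(n,obs,p0):
    p,e,r=fit(obs,p0);a=ax_of(p)
    print(n,'mouth',p[:3].round(1),'foot',(p[:3]-H*a).round(1),'tilt',np.degrees(np.arccos(a[2])).round(1),'az',np.degrees(np.arctan2(a[1],a[0])).round(1),'err',np.percentile(np.abs(r),[50,90]).round(2))
    return p
E
python3 - <<'E'
from fit import *
c1=pickle.load(open("w1.pkl","rb"))[2];w=cv2.imread("pics/w1.png")
a=cv2.imread("pics/scene0.png");b=cv2.imread("pics/side0.png")
ca,cb=ctrl.calibration("scene"),ctrl.calibration("side")
B={'blue':((322,165,60,60),(325,240,60,55),(245,180,105,110),[573,-94,118,-.57,.1]),'orange':((375,140,60,55),(335,275,75,65),(390,190,110,110),[561,-225,118,-.57,.1])}
for n,(ba,bb,bw,p0) in B.items():
    o=[(contour(a,n,ba),ca),(contour(b,n,bb),cb),(contour(w,n,bw),c1)]
    print(o[2][0].min(0),o[2][0].max(0))
    report(n+' all',o,p0);report(n+' wrist',o[2:],p0);report(n+' w+side',o[1:],p0);report(n+' w+scene',[o[0],o[2]],p0)
# stand ends from w1 vs scene? back-bar line direction in w1
K=c1
def ground(px,zz):
    d=c1['R'].T@np.linalg.solve(c1['mtx'],[px[0],px[1],1]);C=-c1['R'].T@c1['t'];return C+d*(zz-C[2])/d[2]
print(ground((240,168),85),ground((498,185),85))
E
```

```text
[280.625 258.125] [318.625 275.125]
blue all mouth [574.8 -93.7 118. ] foot [ 621.3 -106.7   48. ] tilt 34.6 az 164.5 err [ 1.36 10.14]
blue wrist mouth [ 613.8  -83.9 -279.7] foot [ 697.3  -77.8 -294.2] tilt 80.1 az -175.8 err [1.28 9.91]
blue w+side mouth [ 578.2 -107.8  112.8] foot [621.9 -64.6  54. ] tilt 46.3 az -135.3 err [2.71 7.5 ]
blue w+scene mouth [ 579.5 -100.3  107. ] foot [ 630.3 -114.7   40.4] tilt 38.4 az 164.1 err [1.6  7.34]
[407.625 205.125] [485.375 287.625]
orange all mouth [ 558.4 -226.3  119.1] foot [ 606.6 -234.8   49.6] tilt 35.2 az 170.0 err [0.87 1.86]
orange wrist mouth [ 559.  -229.9  111.3] foot [ 607.7 -236.6   41.9] tilt 35.3 az 172.1 err [0.26 0.6 ]
orange w+side mouth [ 558.5 -226.3  119.4] foot [ 605.9 -234.9   49.4] tilt 34.5 az 169.7 err [0.69 1.88]
orange w+scene mouth [ 558.8 -228.3  114.7] foot [ 606.9 -235.7   45. ] tilt 34.9 az 171.3 err [0.44 1.66]
[658.60645274 -41.6410004   85.        ] [ 633.08685953 -297.65762407   85.        ]fit.py:17: RuntimeWarning: invalid value encountered in sqrt
  M=p[:3];ax=np.array([np.sin(p[3]),np.sin(p[4]),0]);ax[2]=np.sqrt(1-ax@ax)
```

```bash
sed -i "s/'blue':(105,125,150,30)/'blue':(100,132,130,20)/" fit.py
python3 - <<'E'
from fit import *
c1=pickle.load(open("w1.pkl","rb"))[2];w=cv2.imread("pics/w1.png")
a=cv2.imread("pics/scene0.png");b=cv2.imread("pics/side0.png")
ca,cb=ctrl.calibration("scene"),ctrl.calibration("side")
n='blue';p0=[573,-96,118,-.57,.06]
o=[(contour(a,n,(322,165,60,60)),ca),(contour(b,n,(325,240,60,55)),cb),(contour(w,n,(245,180,105,110)),c1)]
print(o[2][0].min(0),o[2][0].max(0))
for k in([0,1,2],[2],[1,2],[0,2]): report(str(k),[o[i] for i in k],p0)
p,R=pose();print(p,R.as_euler('xyz',degrees=True))
G=Ro.from_euler('xyz',[180,-5,-6],degrees=True)
rv,d=move([575,-98,230],G);print(rv,d)
q=Ro.from_rotvec(rv/8,degrees=True);W=(np.array([575,-98,230])-p)/8/1000;cur=R
for i in range(8): print(cur.inv().apply(W).round(4));cur=cur*q
E
```

```text
[264.125 197.875] [330.625 275.625]
[0, 1, 2] mouth [574.1 -96.9 114.8] foot [618.4 -99.9  42.3] tilt 31.5 az 176.1 err [ 1.78 10.36]
[2] mouth [578.2 -96.8  90. ] foot [625.5 -99.9  19.5] tilt 34.0 az 176.2 err [ 1.45 11.54]
[1, 2] mouth [574.4 -97.  112.5] foot [618.7 -99.6  40. ] tilt 31.4 az 176.6 err [ 2.38 11.41]
[0, 2] mouth [575.  -97.5 107.7] foot [ 620.2 -100.7   35.8] tilt 32.2 az 175.9 err [ 1.93 11.19]
[ 509.286673   -117.0603929   271.52380774] [-179.86824458  -30.42103139   -2.00010609]
[ -1.36 -25.41   3.87] [ 0.035  -0.0212  0.0688]
[ 0.0044 -0.0026  0.0086]
[ 0.0048 -0.0027  0.0083]
[ 0.0053 -0.0028  0.008 ]
[ 0.0057 -0.0028  0.0077]
[ 0.0061 -0.0029  0.0074]
[ 0.0064 -0.003   0.007 ]
[ 0.0068 -0.0031  0.0067]
[ 0.0071 -0.0031  0.0063]fit.py:17: RuntimeWarning: invalid value encountered in sqrt
  M=p[:3];ax=np.array([np.sin(p[3]),np.sin(p[4]),0]);ax[2]=np.sqrt(1-ax@ax)
```

Call:
carry_out(deltas=[-0.17,-3.18,0.48,0.0044,-0.0026,0.0086,-1,-0.17,-3.18,0.48,0.0048,-0.0027,0.0083,-1,-0.17,-3.18,0.48,0.0053,-0.0028,0.008,-1,-0.17,-3.18,0.48,0.0057,-0.0028,0.0077,-1,-0.17,-3.18,0.48,0.0061,-0.0029,0.0074,-1,-0.17,-3.18,0.48,0.0064,-0.003,0.007,-1,-0.17,-3.18,0.48,0.0068,-0.0031,0.0067,-1,-0.17,-3.18,0.48,0.0071,-0.0031,0.0063,-1,0,0,0,0,0,0,-1])

```text
clock: 2.78
eef_pos: [577.1, -94.7, 227.0]
tool_rot: [3.138, -0.083, -0.089]
force: [0.3, 1.0, -0.0]
width: 85.6
gripper_force: 0.0
```

```bash
python3 - <<'E'
s=open('fit.py').read()
s=s.replace("    return (cs[:,0,:]+.5)","    m2=cv2.fillConvexPoly(np.zeros_like(m),cv2.convexHull(cs),1)\n    cs=cv2.findContours(m2,cv2.RETR_EXTERNAL,cv2.CHAIN_APPROX_NONE)[0][0]\n    return (cs[:,0,:]+.5)")
open('fit.py','w').write(s)
E
python3 wr.py 2
python3 - <<'E'
from fit import *
w1=cv2.imread("pics/w1.png");w2=cv2.imread("pics/w2.png");c1=pickle.load(open("w1.pkl","rb"))[2];c2=pickle.load(open("w2.pkl","rb"))[2]
for P in([574,-97,118],[559,-228,118],[458,241,90]): print(proj(c2,np.array([P],float)))
m=np.hstack([cv2.resize(w1[180:290,245:355],None,fx=2,fy=2),w2[:, :]][1:])
cv2.imwrite("pics/w2v.png",m)
E
```

```text
2.825 [577.1 -94.7 227. ] [ 3.139 -0.083 -0.091] [-0.37  0.61  0.77  1.81 -0.57  0.87 -1.  ] [ 0.004 -0.029  0.017  0.032  0.004 -0.004 -0.005]
[[320.34948786 249.14963023]]
[[504.94874392 253.47586972]]
[[-59.40858078 406.83375801]]
```

View pics/w2.png

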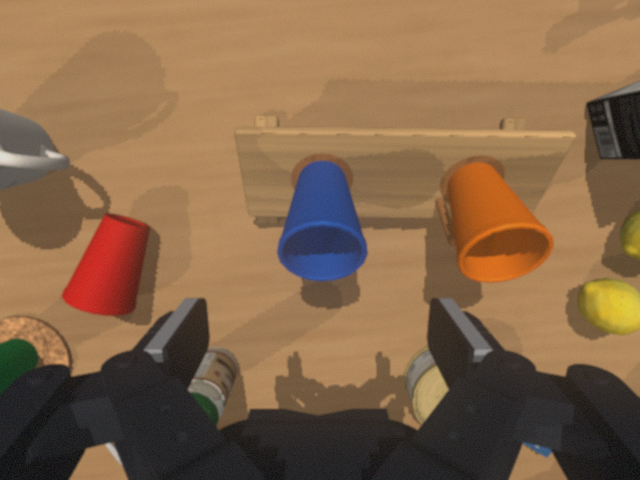

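The wrist view shows the stand square to the gripper, blue's mouth at about (322,249), orange's at (503,250), and the finger pads at x of about 207 and 428.

```bash
python3 - <<'E' 2>/dev/null
from fit import *
W=[cv2.imread(f"pics/w{i}.png") for i in(1,2)];C=[pickle.load(open(f"w{i}.pkl","rb"))[2] for i in(1,2)]
a=cv2.imread("pics/scene0.png");b=cv2.imread("pics/side0.png")
ca,cb=ctrl.calibration("scene"),ctrl.calibration("side")
B={'blue':((322,165,60,60),(325,240,60,55),(245,180,105,110),(265,145,115,145),[574,-97,118,-.57,.06]),'orange':((375,140,60,55),(335,275,75,65),(390,190,110,110),(430,145,135,145),[559,-228,118,-.57,.06])}
for n,(ba,bb,b1,b2,p0) in B.items():
    o=[(contour(a,n,ba),ca),(contour(b,n,bb),cb),(contour(W[0],n,b1),C[0]),(contour(W[1],n,b2),C[1])]
    print(o[3][0].min(0),o[3][0].max(0))
    for k in([0,1,2,3],[2],[3],[2,3]): report(n+str(k),[o[i] for i in k],p0)
E
```

```text
[279.125 162.125] [364.875 279.625]
blue[0, 1, 2, 3] mouth [573.  -98.3 117.1] foot [ 617.3 -102.2   44.6] tilt 31.5 az 174.9 err [1.32 3.02]
blue[2] mouth [575.5 -97.8  95.9] foot [ 625.2 -101.1   27.1] tilt 35.9 az 176.2 err [0.27 1.93]
blue[3] mouth [568.2 -97.8 106.4] foot [ 616.8 -102.8   36.8] tilt 35.1 az 174.2 err [0.38 0.92]
blue[2, 3] mouth [571.6 -98.2 113.1] foot [ 617.1 -102.5   41.4] tilt 32.5 az 174.6 err [1.27 2.45]
[448.375 161.875] [552.125 281.375]
orange[0, 1, 2, 3] mouth [ 558.4 -227.   117.8] foot [ 606.1 -233.8   47.8] tilt 34.5 az 171.9 err [0.52 1.47]
orange[2] mouth [ 558.7 -228.7  114.3] foot [ 606.9 -235.6   44.7] tilt 35.0 az 171.8 err [0.15 0.36]
orange[3] mouth [ 557.4 -228.5  115.1] foot [ 605.8 -234.6   45.4] tilt 35.0 az 172.8 err [0.11 0.35]
orange[2, 3] mouth [ 558.2 -227.7  116.4] foot [ 605.8 -234.4   46.3] tilt 34.4 az 172.0 err [0.3  0.59]
```

Run:
```python
from fit import *
G=Ro.from_euler('xyz',[180,-5,-5.5],degrees=True)
print(move([577.3,-98.8,91.4],G))
```

```text
(array([0.15, 0.22, 0.29]), array([-0.0098,  0.003 ,  0.1356]))
```

Call:
carry_out(deltas=[0.15,0.22,0.29,-0.0098,0.003,0.0156,-1,0,0,0,0,0,0.03,-1,0,0,0,0,0,0.03,-1,0,0,0,0,0,0.03,-1,0,0,0,0,0,0.02,-1,0,0,0,0,0,0.01,-1,0,0,0,0,0,0,-1,0,0,0,0,0,0,-1])

```text
clock: 3.82
eef_pos: [578.7, -99.0, 93.5]
tool_rot: [-3.141, -0.09, -0.098]
force: [1.7, 0.7, 0.5]
width: 85.4
gripper_force: 0.0
```

```bash
python3 wr.py 3; python3 - <<'E' 2>/dev/null
from fit import *
im=cv2.imread("pics/w3.png");c=pickle.load(open("w3.pkl","rb"))[2]
cv2.imwrite("pics/w3v.png",cv2.resize(im[150:430,170:470],None,fx=2,fy=2,interpolation=cv2.INTER_CUBIC))
G=Ro.from_euler('xyz',[180,-5,-5.5],degrees=True);print(move([577.3,-98.8,91.4],G))
print(proj(c,np.array([[571.5,-98.2,118],[577.3,-98.8,91.4]])))
E
```

```text
3.875 [578.7 -99.   93.5] [-3.141 -0.09  -0.098] [-0.24  0.77  0.58  1.91 -0.77  0.59 -0.83] [-0.002  0.002 -0.001  0.001 -0.002 -0.002  0.001]
(array([-0.  , -0.17, -0.12]), array([-0.0016, -0.    ,  0.002 ]))
[[316.03988028 345.16562012]
 [316.43653864 302.90239641]]
```

View pics/w3v.png

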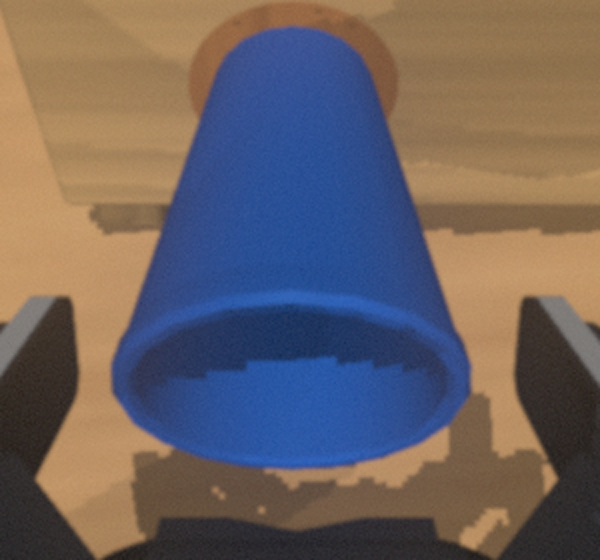

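The enlarged wrist view shows blue's rim spanning crop x 112 to 470, between pad faces at 77 and 517. It is centred within about 1.5 mm, so I close the gripper.

Call:
carry_out(deltas=[0,0,0,-0.0015,-0.001,0.002,-1,0,0,0,0,0,0,1,0,0,0,0,0,0,1,0,0,0,0,0,0,1,0,0,0,0,0,0,1,0,0,0,0,0,0,1])

```text
clock: 4.62
eef_pos: [576.7, -97.7, 91.2]
tool_rot: [-3.141, -0.089, -0.098]
force: [-2.7, -0.3, 6.9]
width: 60.6
gripper_force: 63.0
```

Call:
carry_out(deltas=[0,0,0,-0.0015,0,-0.0026,1,0,0,0,-0.004,0,-0.007,1,0,0,0,-0.006,0,-0.0104,1,0,0,0,-0.006,0,-0.0104,1,0,0,0,-0.006,0,-0.0104,1,0,0,0,-0.006,0,-0.0104,1,0,0,0,-0.002,0,-0.015,1,0,0,0,0,0,-0.02,1,0,0,0,0,0,-0.02,1,0,0,0,0,0,-0.015,1,0,0,0,0,0,-0.005,1,0,0,0,0,0,0,1])

```text
clock: 6.12
eef_pos: [534.6, -93.3, 213.4]
tool_rot: [-3.141, -0.089, -0.098]
force: [-0.0, -0.6, -2.0]
width: 60.5
gripper_force: 65.0
```

```bash
python3 wr.py 4; python3 - <<'E' 2>/dev/null
from fit import *
a=ctrl.get_image("scene")[...,::-1].copy();b=ctrl.get_image("side")[...,::-1].copy()
cv2.imwrite("pics/scene4.png",a);cv2.imwrite("pics/side4.png",b)
p,R=pose();print(p,ctrl.read_state()['width'])
ca,cb=ctrl.calibration("scene"),ctrl.calibration("side")
pa=proj(ca,np.array([p]))[0];pb=proj(cb,np.array([p]))[0];print(pa,pb)
f=lambda im,q:cv2.resize(im[int(q[1])-60:int(q[1])+60,int(q[0])-60:int(q[0])+60],(400,400),interpolation=cv2.INTER_CUBIC)
cv2.imwrite("pics/c4.png",np.hstack([f(a,pa),f(b,pb)]))
E
```

```text
6.175 [534.6 -93.3 213.4] [-3.141 -0.088 -0.098] [-0.38  0.57  0.77  1.93 -0.59  0.78 -0.96] [ 0.005  0.009 -0.005  0.005 -0.001 -0.001  0.002]
[534.16791645 -93.30929133 212.70823466] 60.786192027086166
[373.6405495  155.88912432] [326.43889077 210.12835473]
```

View pics/c4.png

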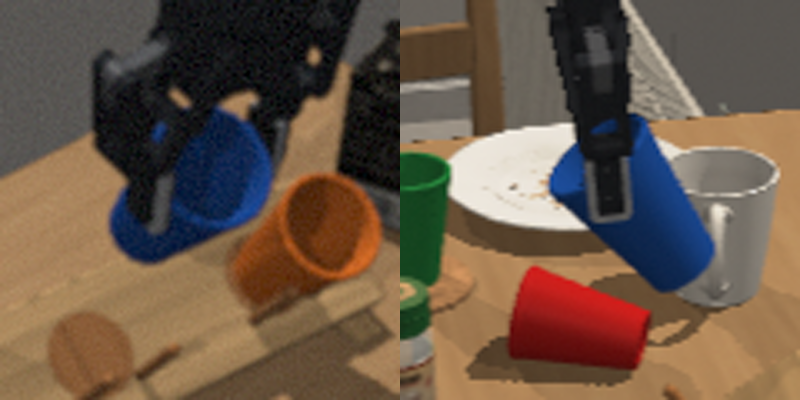

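The picture shows blue held firmly at about its old tilt, with the finger tip in the side view near crop (610,220). I fit its pose in the tool frame.

```bash
sed -i "s/m=(l==1+np.argmax(st\[1:,4\])).astype(np.uint8)/m=np.isin(l,[i for i in range(1,n) if st[i,4]>.1*st[1:,4].max()]).astype(np.uint8)/; s/    cs=max(cv2.findContours(m,.*/    cs=cv2.findNonZero(m)/" fit.py; sed -n 6,20p fit.py; python3 - <<'E' 2>/dev/null
from fit import *
p,R=pose();ca,cb=ctrl.calibration("scene"),ctrl.calibration("side");cw=pickle.load(open("w4.pkl","rb"))[2]
for d in(0,5,10): print('tip',d,proj(cb,np.array([p+R.apply([0,s*44,-d]) for s in(1,-1)])).round(1).tolist())
a0=np.array([-.571,.056,.819]);off=R.inv().apply(np.array([571.5,-98.2,118])-[576.7,-97.7,91.2]);M0=p+R.apply(off)
p0=np.r_[M0,np.arcsin(a0[:2])];print('pred',M0.round(1))
o=[(contour(cv2.imread("pics/scene4.png"),'blue',(335,115,65,65)),ca),(contour(cv2.imread("pics/side4.png"),'blue',(308,170,60,70)),cb),(contour(cv2.imread("pics/w4.png"),'blue',(215,130,200,260)),cw)]
for x in o: print(x[0].min(0),x[0].max(0))
for k in([0,1,2],[0,1],[2],[1,2]):
    q=report(k,[o[i] for i in k],p0);t=R.inv();print('   in tool: foot',t.apply(q[:3]-H*ax_of(q)-p).round(1),'axis',t.apply(ax_of(q)).round(3))
E
```

```text
def contour(im,col,box):
    x,y,w,h=box
    c=cv2.resize(im[y:y+h,x:x+w],None,fx=K,fy=K,interpolation=cv2.INTER_CUBIC)
    hsv=cv2.cvtColor(cv2.GaussianBlur(c,(0,0),2),cv2.COLOR_BGR2HSV);a,b,s,v=HUE[col]
    m=cv2.inRange(hsv,(a,s,v),(b,255,255))
    n,l,st,_=cv2.connectedComponentsWithStats(m);m=np.isin(l,[i for i in range(1,n) if st[i,4]>.1*st[1:,4].max()]).astype(np.uint8)
    cs=cv2.findNonZero(m)
    m2=cv2.fillConvexPoly(np.zeros_like(m),cv2.convexHull(cs),1)
    cs=cv2.findContours(m2,cv2.RETR_EXTERNAL,cv2.CHAIN_APPROX_NONE)[0][0]
    return (cs[:,0,:]+.5)/K-.5+[x,y]
def proj(c,P):
    q=P@c['R'].T+c['t'];q=q@c['mtx'].T;return q[:,:2]/q[:,2:]
def hull(p,c):
    M=p[:3];ax=np.array([np.sin(p[3]),np.sin(p[4]),0]);ax[2]=np.sqrt(1-ax@ax)
    u=np.cross(ax,[0,0,1.] if abs(ax[2])<.9 else [1.,0,0]);u/=np.linalg.norm(u);v=np.cross(ax,u)
tip 0 [[329.2, 221.0], [323.9, 200.1]]
tip 5 [[328.9, 218.4], [323.6, 197.6]]
tip 10 [[328.7, 215.8], [323.4, 195.1]]
pred [529.  -93.8 239.5]
[346.375 126.625] [393.875 172.625]
[310.625 184.125] [359.375 236.375]
[227.625 160.625] [408.875 382.375]
[0, 1, 2] mouth [529.2 -93.4 239.3] foot [575.4 -98.3 168.2] tilt 33.2 az 174.0 err [0.42 1.92]
   in tool: foot [37.5  0.9 48. ] axis [-0.472 -0.004 -0.882]
[0, 1] mouth [530.  -90.1 240.2] foot [ 578.9 -101.5  171.5] tilt 36.2 az 166.9 err [0.56 1.7 ]
   in tool: foot [41.5  3.8 45. ] axis [-0.512 -0.077 -0.855]
[2] mouth [529.1 -93.4 239.2] foot [575.3 -98.2 167.9] tilt 33.1 az 174.0 err [0.25 0.77]
   in tool: foot [37.3  0.9 48.2] axis [-0.471 -0.004 -0.882]
[1, 2] mouth [529.2 -93.4 239.3] foot [575.4 -98.2 168.1] tilt 33.1 az 174.0 err [0.35 1.51]
   in tool: foot [37.4  0.9 48. ] axis [-0.471 -0.004 -0.882]
```

```bash
python3 - <<'E' 2>/dev/null
from fit import *
p,R=pose();print(move([490,105,225],R)[1],move([490,105,225],R)[1]/7)
E
```

```text
[-0.0621 -0.193  -0.0177] [-0.00887143 -0.02757143 -0.00252857]
```

Call:
carry_out(deltas=[0,0,0,-0.0044,-0.0138,-0.0013,1,0,0,0,-0.0089,-0.0276,-0.0025,1,0,0,0,-0.0089,-0.0276,-0.0025,1,0,0,0,-0.0089,-0.0276,-0.0025,1,0,0,0,-0.0089,-0.0276,-0.0025,1,0,0,0,-0.0089,-0.0276,-0.0025,1,0,0,0,-0.0089,-0.0276,-0.0025,1,0,0,0,-0.0044,-0.0138,-0.0013,1,0,0,0,0,0,0,1,0,0,0,0,0,0,1])

```text
clock: 7.52
eef_pos: [490.4, 103.9, 225.5]
tool_rot: [3.141, -0.089, -0.099]
force: [0.8, -1.3, 0.1]
width: 61.0
gripper_force: 65.1
```

```bash
python3 wr.py 5; python3 - <<'E' 2>/dev/null
from fit import *
p,R=pose();c=pickle.load(open("w5.pkl","rb"))[2]
print(proj(c,np.array([[461,240,91.],[461,240,6]])))
import numpy as np
w=cv2.imread("pics/w5.png");G=contour(w,'green',(30,120,170,200));print(G.min(0),G.max(0))
w1=cv2.imread("pics/w5.png")
p0=[461,240,91,.01,.01]
report('w5',[(G,c)],p0)
def upfit(obs,zf=None):
    f=lambda v:np.concatenate([[cv2.pointPolygonTest(h,(float(a),float(b)),True) for a,b in pts[::3]] for pts,cc in obs for h in [hull(np.r_[v,[91]*(len(v)<3),1e-4,1e-4],cc)]])
    return f
a=cv2.imread("pics/scene0.png");b=cv2.imread("pics/side0.png");ca,cb=ctrl.calibration("scene"),ctrl.calibration("side")
A=contour(a,'green',(210,315,60,75));B=contour(b,'green',(250,190,35,40))
for n,o in(('scene',[(A,ca)]),('side',[(B,cb)]),('w5',[(G,c)])):
  for v0 in([461.,240.],[461.,240.,91.]):
    r=least_squares(upfit(o),v0,diff_step=1e-3,loss='soft_l1',f_scale=.5);print(n,r.x.round(1),np.percentile(abs(upfit(o)(r.x)),[50,90]).round(2))
r=least_squares(upfit([(A,ca),(B,cb),(G,c)]),[461.,240.,91.],diff_step=1e-3,loss='soft_l1',f_scale=.5);print('all',r.x.round(1))
E
```

```text
7.575 [490.4 103.9 225.5] [ 3.142 -0.089 -0.1  ] [-0.87  0.52  0.87  2.02 -0.55  0.75 -1.36] [ 0.008 -0.001 -0.003  0.    -0.002  0.001 -0.003]
[[151.57751527 291.3886232 ]
 [188.09547711 263.57917561]]
[115.625 254.125] [193.625 319.375]
w5 mouth [451.  256.6  51.2] foot [443.3 282.8 -29.3] tilt 18.7 az -73.8 err [1.08 4.03]
scene [461.  239.7] [1.01 2.32]
scene [483.4 229.   51.4] [0.14 0.35]
side [462.  237.8] [0.96 4.05]
side [476.  378.1  28.4] [0.34 2.59]
w5 [461.6 236.9] [ 3.29 13.62]
w5 [450.9 257.4  56.3] [1.73 8.41]
all [460.4 239.8  86.1]
```

View pics/w5.png

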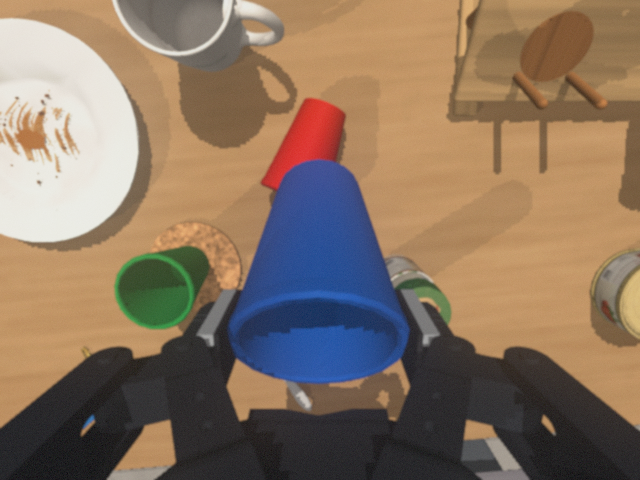

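The wrist view shows green's mouth centred at about (155,290), its body reaching to (209,250), and blue held with its mouth at (320,335). My green mask missed the shaded side, so I widen it.

```bash
sed -i "s/'green':(60,80,120,25)/'green':(50,92,95,12)/" fit.py
cat >> fit.py <<'E'
def upf(v,obs): return np.concatenate([[cv2.pointPolygonTest(h,(float(a),float(b)),True) for a,b in pts[::3]] for pts,cc in obs for h in [hull(np.r_[v,[91]*(len(v)<3),1e-4,1e-4],cc)]])
def upfit(n,o,v0):
    r=least_squares(upf,v0,args=(o,),diff_step=1e-3,loss='soft_l1',f_scale=.5);print(n,r.x.round(1),np.percentile(abs(upf(r.x,o)),[50,90]).round(2));return r.x
E
python3 - <<'E' 2>/dev/null
from fit import *
c=pickle.load(open("w5.pkl","rb"))[2]
a=cv2.imread("pics/scene0.png");b=cv2.imread("pics/side0.png");w=cv2.imread("pics/w5.png");ca,cb=ctrl.calibration("scene"),ctrl.calibration("side")
A=contour(a,'green',(210,315,60,75));B=contour(b,'green',(250,190,35,40));G=contour(w,'green',(90,220,130,120))
for x in(A,B,G):print(x.min(0),x.max(0))
O=[(A,ca),(B,cb),(G,c)]
for n,o in(('scene',O[:1]),('side',O[1:2]),('w5',O[2:]),('all',O),('scene+w5',[O[0],O[2]])):
    for v0 in([461.,240.],[461.,240.,91.]): upfit(n,o,v0)
report('w5',O[2:],[461,240,91,.01,.01]);report('all',O,[461,240,91,.01,.01])
E
```

```text
[216.375 322.125] [259.375 380.875]
[254.375 195.625] [280.375 229.375]
[114.625 248.125] [200.125 328.125]
scene [459.9 240.3] [0.83 1.26]
scene [475.1 233.   65.3] [0.16 0.4 ]
side [462.4 239.9] [0.59 3.86]
side [471.8 335.5  48. ] [0.33 2.93]
w5 [460.3 237.7] [0.97 7.34]
w5 [456.5 244.4  79.7] [0.47 5.57]
all [460.5 238.5] [1.21 2.89]
all [459.7 239.5  88. ] [0.74 2.86]
scene+w5 [460.  238.8] [1.35 2.53]
scene+w5 [459.4 239.7  87.6] [0.56 2.49]
w5 mouth [458.3 240.4  81.3] foot [454.8 257.5  -1.9] tilt 11.8 az -78.5 err [0.58 1.94]
all mouth [460.8 237.2  88. ] foot [456.4 249.3   4. ] tilt 8.7 az -70.0 err [0.71 4.17]
```

```bash
cat >> fit.py <<'E'
def place(foot,ft,at,psi):
    G=Ro.from_euler('xyz',[180,0,psi],degrees=True);v=G.apply(at)
    ax=np.cross(v,[0,0,1]);ang=np.arcsin(np.linalg.norm(ax));Rt=Ro.from_rotvec(ax/np.linalg.norm(ax)*ang)*G
    return np.array(foot)-Rt.apply(ft),Rt
def rows(t,Rt,n):
    p,R=pose();rv=(R.inv()*Rt).as_rotvec(degrees=True);q=Ro.from_rotvec(rv/n,degrees=True);w=(np.array(t)-p)/n/1000;cur=R
    print('turn/row',(rv/n).round(3))
    for i in range(n): print(cur.inv().apply(w).round(4).tolist());cur=cur*q
E
python3 - <<'E' 2>/dev/null
from fit import *
from kin import ik
t,Rt=place([460.3,238.7,130],[37.4,.9,48],[-.471,-.004,-.882],15);print(t,Rt.as_euler('xyz',degrees=True))
print(ik(t,Rt,ctrl.read_state()['qpos']));rows(t,Rt,8)
E
```

```text
[450.09737504 236.66042458 189.96095876] [-179.74019354   28.0992283    15.06501614]
(array([-0.83535685,  0.81456625,  0.67097359,  1.579184  , -0.45361841,
        1.43222899, -1.33077776]), np.float64(0.012736128896568041), np.float64(0.031789248768009905))
turn/row [-0.494 -4.11  -2.574]
[-0.0071, -0.016, 0.0038]
[-0.006, -0.0164, 0.0042]
[-0.005, -0.0166, 0.0044]
[-0.0039, -0.0169, 0.0046]
[-0.0028, -0.0171, 0.0047]
[-0.0017, -0.0172, 0.0047]
[-0.0006, -0.0173, 0.0046]
[0.0005, -0.0174, 0.0045]
```

Call:
carry_out(deltas=[-0.494,-4.11,-2.574,-0.0071,-0.016,0.0038,1,-0.494,-4.11,-2.574,-0.006,-0.0164,0.0042,1,-0.494,-4.11,-2.574,-0.005,-0.0166,0.0044,1,-0.494,-4.11,-2.574,-0.0039,-0.0169,0.0046,1,-0.494,-4.11,-2.574,-0.0028,-0.0171,0.0047,1,-0.494,-4.11,-2.574,-0.0017,-0.0172,0.0047,1,-0.494,-4.11,-2.574,-0.0006,-0.0173,0.0046,1,-0.494,-4.11,-2.574,0.0005,-0.0174,0.0045,1,0,0,0,0,0,0,1,0,0,0,0,0,0,1])

```text
clock: 8.82
eef_pos: [450.2, 236.1, 190.2]
tool_rot: [-3.138, 0.489, 0.262]
force: [-0.3, -0.5, -0.3]
width: 61.1
gripper_force: 65.1
```

```bash
cat > chk.py <<'E'
import sys
from fit import *
k,up,lo,sx=sys.argv[1:5];foot=np.array(eval(sys.argv[5]),float);low=np.array(eval(sys.argv[6]),float) # expected upper foot, lower mouth
p,R=pose();print(p.round(1),R.as_euler('xyz',degrees=True).round(1))
V=[]
for n in("scene","side"):
    im=ctrl.get_image(n)[...,::-1].copy();c=ctrl.calibration(n);cv2.imwrite(f"pics/{n}{k}.png",im)
    def box(pt,h):
        q=proj(c,np.array([pt+[dx,dy,dz] for dx in(-45,45) for dy in(-45,45) for dz in h]));a=q.min(0).astype(int);b=q.max(0).astype(int);return (max(a[0],0),max(a[1],0),b[0]-a[0],b[1]-a[1])
    V.append((contour(im,up,box(foot,(-5,90))),contour(im,lo,box(low,(-60 if n=='side' else -90,8))),c))
    q=proj(c,np.array([low+[0,0,15]]))[0].astype(int)
    x,y=q[0]-50,q[1]-60;cv2.imwrite(f"pics/{n}{k}c.png",cv2.resize(im[y:y+120,x:x+100],(400,480),interpolation=cv2.INTER_CUBIC))
cv2.imwrite(f"pics/chk{k}.png",np.hstack([cv2.imread(f"pics/{n}{k}c.png") for n in("scene","side")]))
for i,n in enumerate(("scene","side")):
    U,Lw,c=V[i];print(n,U.min(0),U.max(0),Lw.min(0),Lw.max(0))
report('upper',[(v[0],v[2]) for v in V],np.r_[foot+[0,0,85],.001,.001])
report('lower',[(v[1],v[2]) for v in V],np.r_[low,.001,.001])
E
python3 chk.py 6 blue green x "[460.3,238.7,130]" "[460.3,238.7,91]" 2>/dev/null
```

```text
[450.2 236.1 190.2] [-179.8   28.    15. ]
scene [205.375 265.625] [252.375 333.125] [216.375 323.125] [259.375 380.625]
side [250.625 144.375] [277.375 186.625] [254.625 195.625] [280.375 233.375]
upper mouth [458.4 239.1 215.3] foot [465.8 240.2 130.6] tilt 5.0 az -171.9 err [0.97 2.18]
lower mouth [459.2 240.8  89.1] foot [463.3 239.1   4.2] tilt 3.0 az 156.7 err [0.63 2.79]
```

View pics/chk6.png

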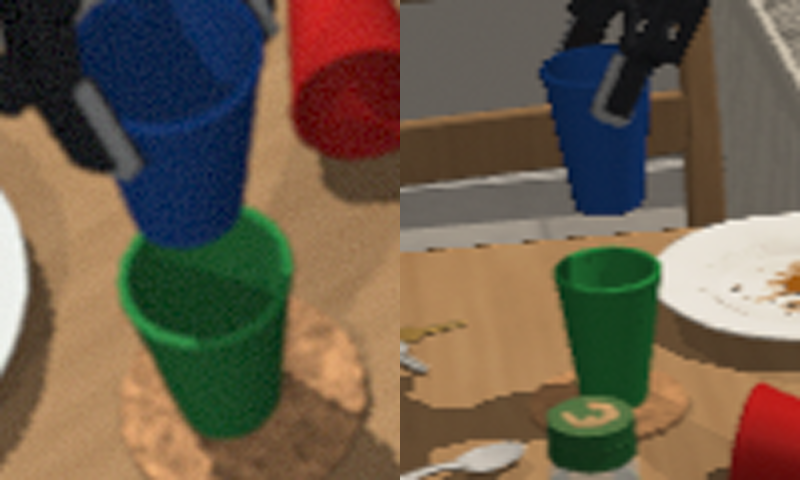

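Scene and side both show blue upright above green, its foot at crop (188,235) over the green mouth at (205,278), and (606,210) over (608,262) in the side view. I do a quick relative check with both held upright, then lower.

```bash
cat > rel.py <<'E'
import sys
from fit import *
k,up,lo=sys.argv[1:4];foot=np.array(eval(sys.argv[4]),float);low=np.array(eval(sys.argv[5]),float)
U=[];Lw=[]
for n in("scene","side"):
    im=cv2.imread(f"pics/{n}{k}.png");c=ctrl.calibration(n)
    def box(pt,h):
        q=proj(c,np.array([pt+[dx,dy,dz] for dx in(-45,45) for dy in(-45,45) for dz in h]));a=np.maximum(q.min(0).astype(int),0);b=q.max(0).astype(int);return (*a,*(b-a))
    U.append((contour(im,up,box(foot,(-5,90))),c));Lw.append((contour(im,lo,box(low,(-60 if n=='side' else -90,8))),c))
for i,n in((slice(0,1),'scene'),(slice(1,2),'side')):
    def fz(o,zz):
        r=least_squares(lambda v:upf(np.r_[v,zz],o),low[:2],diff_step=1e-3,loss='soft_l1',f_scale=.5);return r.x
    a=fz(U[i],foot[2]+85);b=fz(Lw[i],low[2]);print(n,'upper',a.round(1),'lower',b.round(1),'diff',(a-b).round(1))
upfit('upper both',U,np.r_[foot[:2],foot[2]+85]);upfit('lower both',Lw,low)
E
python3 rel.py 6 blue green "[460.3,238.2,130.2]" "[460.3,238.7,91]" 2>/dev/null
```

```text
scene upper [461.6 238.8] lower [459.7 240.3] diff [ 1.9 -1.5]
side upper [464.  247.8] lower [463.  246.9] diff [1.  0.9]
upper both [462.4 238.9 215.7] [1.01 2.81]
lower both [461.4 239.7  89.7] [0.63 3.36]
```

Call:
carry_out(deltas=[0,0,0,0.0026,-0.0003,0.0072,1,0,0,0,0.0035,0,0.0066,1,0,0,0,0.0035,0,0.0066,1,0,0,0,0.0035,0,0.0066,1,0,0,0,0.0035,0,0.0066,1,0,0,0,0.0035,0,0.0066,1,0,0,0,0.0035,0,0.0066,1,0,0,0,0.0035,0,0.0066,1,0,0,0,0,0,0,1,0,0,0,0,0,0,1])

```text
clock: 10.18
eef_pos: [448.3, 238.1, 130.2]
tool_rot: [-3.136, 0.491, 0.265]
force: [0.1, 0.1, -1.2]
width: 60.8
gripper_force: 65.1
```

Call:
carry_out(deltas=[0,0,0,0.0019,0,0.0035,1,0,0,0,0.0019,0,0.0035,1,0,0,0,0.0019,0,0.0035,1,0,0,0,0.0019,0,0.0035,1,0,0,0,0.0019,0,0.0035,1,0,0,0,0.0014,0,0.0026,1,0,0,0,0.0014,0,0.0026,1,0,0,0,0,0,0,1,0,0,0,0,0,0,1])

```text
clock: 11.3
eef_pos: [448.4, 238.3, 104.3]
tool_rot: [-3.136, 0.491, 0.265]
force: [-1.4, -0.2, -2.1]
width: 60.4
gripper_force: 65.1
```

```bash
python3 - <<'E' 2>/dev/null
from fit import *
p,R=pose();print(p.round(1),'foot',(p+R.apply([37.4,.9,48])).round(1),'axis',R.apply([-.471,-.004,-.882]).round(3),ctrl.read_state()['force'].round(1))
E
python3 chk.py 7 blue green x "[460.3,238.7,44]" "[460.3,238.7,91]" 2>/dev/null | head -4; python3 rel.py 7 blue green "[460.3,238.7,44]" "[460.3,238.7,91]" 2>/dev/null
```

```text
[448.4 238.3 104.3] foot [458.6 240.4  44.3] axis [ 0. -0.  1.] [-1.4 -0.2 -2.1]
[448.4 238.3 104.3] [-179.7   28.1   15.2]
scene [214.125 306.625] [257.375 356.375] [220.125 333.875] [257.625 380.625]
side [252.625 179.125] [277.875 204.125] [254.375 197.375] [280.375 233.375]
upper mouth [444.6 247.3 136.4] foot [482.2 213.1  68.2] tilt 36.7 az 137.7 err [1.32 4.18]
scene upper [457.8 240.4] lower [464.  239.5] diff [-6.1  0.9]
side upper [461.2 247. ] lower [463.  247.8] diff [-1.8 -0.7]
upper both [459.  240.5 128.3] [1.38 7.18]
lower both [462.9 240.   91.3] [0.84 8.43]
```

Call:
carry_out(deltas=[0,0,0,0.0022,0.0004,0.0011,1,0,0,0,0.001,0,0.0018,1,0,0,0,0.0009,0,0.0017,1,0,0,0,0,0,0,1,0,0,0,0,0,0,1])

```text
clock: 12.02
eef_pos: [449.9, 237.8, 98.4]
tool_rot: [-3.137, 0.491, 0.265]
force: [-0.6, -3.1, 4.0]
width: 61.0
gripper_force: 65.3
```

Call:
carry_out(deltas=[0,0,0,0,0,0,-1,0,0,0,0,0,0,-1,0,0,0,0,0,0,-1,0,0,0,0,0,0,-1,0,0,0,0,0,0,-1])

```text
clock: 12.65
eef_pos: [449.8, 238.4, 98.3]
tool_rot: [-3.136, 0.491, 0.265]
force: [1.2, -0.6, 0.6]
width: 84.7
gripper_force: 0.0
```

```bash
python3 chk.py 8 blue green x "[460.3,238.7,36]" "[460.3,238.7,91]" 2>/dev/null | tail -2; python3 rel.py 8 blue green "[460.3,238.7,36]" "[460.3,238.7,91]" 2>/dev/null
```

```text
upper mouth [449.9 247.3 125.7] foot [480.9 224.9  49.7] tilt 26.7 az 144.1 err [0.65 3.37]
lower mouth [459.  244.5  80.8] foot [468.9 238.2  -3.4] tilt 7.9 az 147.1 err [1.12 6.49]
scene upper [459.6 241.9] lower [462.4 241.5] diff [-2.8  0.4]
side upper [463.2 245.9] lower [464.6 250.1] diff [-1.3 -4.1]
upper both [460.3 242.4 120.6] [1.34 8.18]
lower both [464.9 240.4  84.5] [0.94 8.77]
```

View pics/chk8.png

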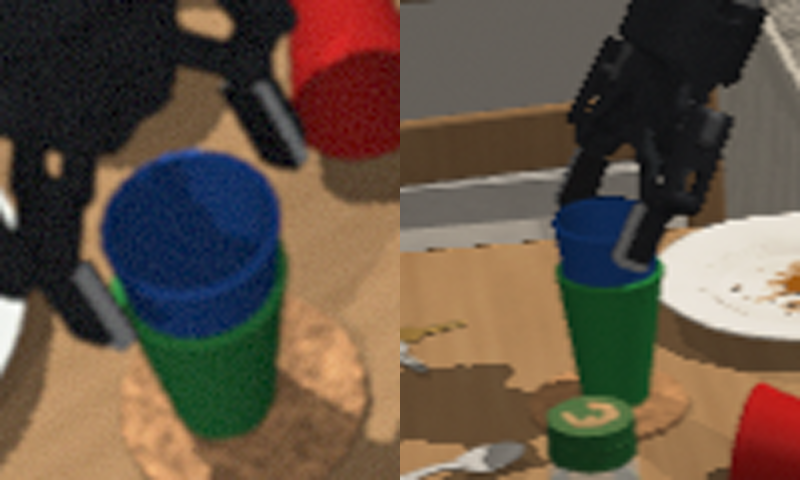

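Both views show blue resting inside green with its mouth centred at crop (192,222), which is about 120 mm high. I go up and over to orange.

Call:
carry_out(deltas=[0,0,0,-0.0035,0,-0.0066,-1,0,0,0,-0.0047,0,-0.0088,-1,0,0,0,-0.0094,0,-0.0176,-1,0,0,0,-0.0118,0,-0.022,-1,0,0,0,-0.0118,0,-0.022,-1,0,0,0,-0.0118,0,-0.022,-1,0,0,0,0,0,0,-1])

```text
clock: 13.62
eef_pos: [451.2, 237.8, 213.2]
tool_rot: [-3.135, 0.486, 0.266]
force: [0.0, 0.4, 0.3]
width: 85.5
gripper_force: 0.0
```

```bash
python3 - <<'E' 2>/dev/null
from fit import *
G=Ro.from_euler('xyz',[180,-5,-6],degrees=True)
t=np.array([558.3,-228,117.5])-G.apply([-2.6,0,-27]);print(t,pose()[0])
rows(t+[-5,0,125],G,12)
E
```

```text
[ 563.21623129 -228.51671673   90.82934808] [451.20975717 237.84433003 213.20260539]
turn/row [0.327 2.71  1.748]
[-0.0015, 0.0398, 0.0003]
[-0.0003, 0.0399, 0.0]
[0.0009, 0.0399, -0.0002]
[0.0021, 0.0398, -0.0003]
[0.0034, 0.0397, -0.0004]
[0.0046, 0.0396, -0.0005]
[0.0058, 0.0394, -0.0004]
[0.0071, 0.0392, -0.0004]
[0.0083, 0.039, -0.0002]
[0.0095, 0.0387, -0.0]
[0.0106, 0.0384, 0.0002]
[0.0118, 0.0381, 0.0005]
```

Call:
carry_out(deltas=[0.327,2.71,1.748,-0.0015,0.0398,0.0003,-1,0.327,2.71,1.748,-0.0003,0.0399,0,-1,0.327,2.71,1.748,0.0009,0.0399,-0.0002,-1,0.327,2.71,1.748,0.0021,0.0398,-0.0003,-1,0.327,2.71,1.748,0.0034,0.0397,-0.0004,-1,0.327,2.71,1.748,0.0046,0.0396,-0.0005,-1,0.327,2.71,1.748,0.0058,0.0394,-0.0004,-1,0.327,2.71,1.748,0.0071,0.0392,-0.0004,-1,0.327,2.71,1.748,0.0083,0.039,-0.0002,-1,0.327,2.71,1.748,0.0095,0.0387,0,-1,0.327,2.71,1.748,0.0106,0.0384,0.0002,-1,0.327,2.71,1.748,0.0118,0.0381,0.0005,-1])

```text
clock: 15.12
eef_pos: [556.9, -229.4, 213.5]
tool_rot: [3.14, -0.084, -0.105]
force: [0.9, 0.2, 0.3]
width: 85.2
gripper_force: 0.0
```

Call:
carry_out(deltas=[0,0,0,0,0,0,-1,0,0,0,0,0,0,-1])

```text
clock: 15.38
eef_pos: [556.7, -227.5, 213.3]
tool_rot: [3.14, -0.082, -0.104]
force: [0.0, -0.0, 0.3]
width: 85.7
gripper_force: 0.0
```

```bash
python3 wr.py 9; python3 chk.py 9 blue green x "[460.3,238.7,36]" "[460.3,238.7,91]" 2>/dev/null | tail -2; python3 - <<'E' 2>/dev/null
from fit import *
C=[pickle.load(open(f"w{i}.pkl","rb"))[2] for i in(1,2,9)];W=[cv2.imread(f"pics/w{i}.png") for i in(1,2,9)]
q=proj(C[2],np.array([[558.3,-228,117.5]]))[0];print(q)
o=[(contour(W[0],'orange',(390,190,110,110)),C[0]),(contour(W[1],'orange',(430,145,135,145)),C[1]),(contour(W[2],'orange',(int(q[0])-60,int(q[1])-115,120,160)),C[2])]
print(o[2][0].min(0),o[2][0].max(0))
p0=[558.3,-228,117.5,-.57,.07]
m=report('w9',o[2:],p0);report('w1,2,9',o,p0)
G=Ro.from_euler('xyz',[180,-5,-6],degrees=True)
print(move(np.array([558.3,-228,117.5])-G.apply([-2.6,0,-27]),G))
E
```

```text
15.425 [ 556.7 -227.5  213.3] [ 3.141 -0.082 -0.103] [-0.09  0.64  0.72  1.77 -0.59  0.87 -0.78] [-0.014 -0.001 -0.003 -0.003 -0.    -0.003  0.001]
upper mouth [453.3 245.3 120.7] foot [499.  239.   49.3] tilt 32.9 az 172.1 err [0.55 3.12]
lower mouth [458.6 244.4  80.7] foot [468.8 238.1  -3.5] tilt 8.1 az 148.3 err [1.26 6.47]
[317.55150884 246.78032043]
[269.125 150.375] [362.875 276.375]
w9 mouth [ 557.6 -226.9  115.4] foot [ 606.3 -231.7   45.9] tilt 35.1 az 174.3 err [0.17 0.46]
w1,2,9 mouth [ 558.3 -227.1  117.7] foot [ 606.3 -232.8   47.7] tilt 34.6 az 173.3 err [0.43 1.19]
(array([0.07, 0.29, 0.15]), array([-0.004 ,  0.0011,  0.1227]))
```

Call:
carry_out(deltas=[0,0.25,0.15,-0.004,0.0005,0.0127,-1,0,0,0,0,0,0.03,-1,0,0,0,0,0,0.03,-1,0,0,0,0,0,0.025,-1,0,0,0,0,0,0.015,-1,0,0,0,0,0,0.01,-1,0,0,0,0,0,0,-1,0,0,0,0,0,0,-1])

```text
clock: 16.52
eef_pos: [564.0, -230.2, 91.9]
tool_rot: [3.139, -0.089, -0.107]
force: [0.1, -0.4, -0.0]
width: 85.4
gripper_force: 0.0
```

```bash
python3 - <<'E' 2>/dev/null
from fit import *
G=Ro.from_euler('xyz',[180,-5,-6],degrees=True)
print(pose()[0],move(np.array([558.3,-227.2,117.5])-G.apply([-2.6,0,-27]),G))
E
```

```text
[ 563.96628939 -230.24657673   91.9091116 ] (array([ 0.17, -0.08, -0.13]), array([-0.0011, -0.0024,  0.001 ]))
```

Call:
carry_out(deltas=[0,0,0,-0.001,-0.0022,0.001,-1,0,0,0,0,0,0,-1,0,0,0,0,0,0,1,0,0,0,0,0,0,1,0,0,0,0,0,0,1,0,0,0,0,0,0,1,0,0,0,0,0,0,1])

```text
clock: 17.4
eef_pos: [562.8, -227.4, 90.9]
tool_rot: [3.14, -0.088, -0.107]
force: [-3.0, 1.7, 7.4]
width: 61.0
gripper_force: 63.0
```

Call:
carry_out(deltas=[0,0,0,-0.0015,0,-0.0026,1,0,0,0,-0.004,0,-0.007,1,0,0,0,-0.006,0,-0.0104,1,0,0,0,-0.006,0,-0.0104,1,0,0,0,-0.006,0,-0.0104,1,0,0,0,-0.006,0,-0.0104,1,0,0,0,-0.002,0,-0.015,1,0,0,0,0,0,-0.025,1,0,0,0,0,0,-0.03,1,0,0,0,0,0,-0.025,1,0,0,0,0,0,-0.008,1,0,0,0,0,0,0,1])

```text
clock: 18.9
eef_pos: [518.5, -222.3, 241.2]
tool_rot: [3.139, -0.088, -0.107]
force: [-0.5, 0.2, -0.8]
width: 60.9
gripper_force: 64.9
```

```bash
python3 wr.py 10; python3 - <<'E' 2>/dev/null
from fit import *
p,R,c=pickle.load(open("w10.pkl","rb"));R=Ro.from_matrix(R);t=R.inv()
a0=R.apply([-.471,-.004,-.882]);p0=np.r_[p+R.apply([-2.6,.6,-27]),np.arcsin(a0[:2])]
for bx in((215,130,205,260),(215,140,205,250)):
    o=contour(cv2.imread("pics/w10.png"),'orange',bx);print(o.min(0),o.max(0))
    q=report('held',[(o,c)],p0);print('   in tool: foot',t.apply(q[:3]-H*ax_of(q)-p).round(1),'axis',t.apply(ax_of(q)).round(3))
print(move([490,105,262],R)[1]/9)
E
```

```text
18.95 [ 518.5 -222.3  241.2] [ 3.14  -0.087 -0.107] [-0.13  0.56  0.76  1.84 -0.55  0.87 -0.78] [ 0.006  0.014 -0.008  0.007  0.     0.     0.001]
[227.125 157.625] [409.125 381.625]
held mouth [ 514.4 -222.3  268.8] foot [ 561.  -226.8  197.8] tilt 33.4 az 174.5 err [0.13 0.69]
   in tool: foot [38.8 -0.1 47. ] axis [-0.475  0.008 -0.88 ]
[227.125 157.625] [409.125 381.625]
held mouth [ 514.4 -222.3  268.8] foot [ 561.  -226.8  197.8] tilt 33.4 az 174.5 err [0.13 0.69]
   in tool: foot [38.8 -0.1 47. ] axis [-0.475  0.008 -0.88 ]
[-0.00674444 -0.03578889 -0.00304444]
```

Call:
carry_out(deltas=[0,0,0,-0.0034,-0.0179,-0.0015,1,0,0,0,-0.0067,-0.0358,-0.003,1,0,0,0,-0.0067,-0.0358,-0.003,1,0,0,0,-0.0067,-0.0358,-0.003,1,0,0,0,-0.0067,-0.0358,-0.003,1,0,0,0,-0.0067,-0.0358,-0.003,1,0,0,0,-0.0067,-0.0358,-0.003,1,0,0,0,-0.0067,-0.0358,-0.003,1,0,0,0,-0.0067,-0.0358,-0.003,1,0,0,0,-0.0034,-0.0179,-0.0015,1,0,0,0,0,0,0,1,0,0,0,0,0,0,1])

```text
clock: 20.45
eef_pos: [490.4, 103.4, 261.4]
tool_rot: [3.138, -0.087, -0.108]
force: [-0.5, -0.5, -0.8]
width: 60.9
gripper_force: 65.0
```

```bash
python3 wr.py 11; python3 - <<'E' 2>/dev/null
from fit import *
c=pickle.load(open("w11.pkl","rb"))[2];q=proj(c,np.array([[460.3,239,120]]))[0];print(q)
w=cv2.imread("pics/w11.png");ca=ctrl.calibration("scene")
x,y=int(q[0])-60,int(q[1])-55
# visible blue band: only 29 mm of it shows -> rim ellipse from outer contour, fit H=29 frustum
import fit
def upf29(v,o):
    r=[]
    for pts,cc in o:
        t=np.linspace(0,2*np.pi,90);ring=lambda rad,z:np.c_[v[0]+rad*np.cos(t),v[1]+rad*np.sin(t),np.full(90,z)]
        h=cv2.convexHull(proj(cc,np.vstack([ring(32,v[2]),ring(28.1,v[2]-29)])).astype(np.float32))
        r+= [cv2.pointPolygonTest(h,(float(a),float(b)),True) for a,b in pts[::3]]
    return np.array(r)
S=cv2.imread("pics/scene9.png");D=cv2.imread("pics/side9.png");cb=ctrl.calibration("side")
O=[(contour(w,'blue',(max(x,0),y,120,110)),c),(contour(S,'blue',(205,300,75,65)),ca),(contour(D,'blue',(245,170,45,45)),cb)]
for u in O: print(u[0].min(0),u[0].max(0))
for n,o in(('w',O[:1]),('scene',O[1:2]),('side',O[2:]),('all',O)):
    r=least_squares(lambda v:upf29(np.r_[v,120],o),[460.,239.],diff_step=1e-3,loss='soft_l1',f_scale=.5);r3=least_squares(upf29,[460.,239.,120],args=(o,),diff_step=1e-3,loss='soft_l1',f_scale=.5)
    print(n,r.x.round(1),r3.x.round(1),np.percentile(abs(upf29(r3.x,o)),[50,90]).round(2))
E
```

```text
20.5 [490.4 103.4 261.4] [ 3.139 -0.087 -0.109] [-0.91  0.47  0.91  1.97 -0.47  0.84 -1.44] [ 0.004 -0.004 -0.    -0.002 -0.002  0.003 -0.002]
[155.97479255 290.39855446]
[115.625 251.875] [193.125 325.375]
[212.125 309.375] [255.875 355.375]
[253.875 182.875] [280.375 204.875]
w [460.9 240.2] [454.8 251.1 101.7] [0.9  4.47]
scene [461.1 241.8] [471.5 236.8 103.6] [0.22 0.46]
side [463.6 244.8] [465.3 260.9 112.9] [0.24 0.39]
all [461.1 241. ] [461.1 241.1 118.9] [0.78 4.98]
```

```bash
python3 - <<'E' 2>/dev/null
from fit import *
t,Rt=place([460.6,240.2,155],[38.8,-.1,47],[-.475,.008,-.88],15);print(t,Rt.as_euler('xyz',degrees=True))
rows(t,Rt,8)
E
```

```text
[449.09280377 237.48359008 214.78842323] [179.47911369  28.35935003  14.86839124]
turn/row [-0.583 -4.105 -2.645]
[-0.0075, -0.0161, 0.0052]
[-0.0063, -0.0165, 0.0055]
[-0.0051, -0.0168, 0.0057]
[-0.0039, -0.0171, 0.0059]
[-0.0027, -0.0173, 0.006]
[-0.0015, -0.0175, 0.0059]
[-0.0003, -0.0176, 0.0058]
[0.001, -0.0176, 0.0056]
```

Call:
carry_out(deltas=[-0.583,-4.105,-2.645,-0.0075,-0.0161,0.0052,1,-0.583,-4.105,-2.645,-0.0063,-0.0165,0.0055,1,-0.583,-4.105,-2.645,-0.0051,-0.0168,0.0057,1,-0.583,-4.105,-2.645,-0.0039,-0.0171,0.0059,1,-0.583,-4.105,-2.645,-0.0027,-0.0173,0.006,1,-0.583,-4.105,-2.645,-0.0015,-0.0175,0.0059,1,-0.583,-4.105,-2.645,-0.0003,-0.0176,0.0058,1,-0.583,-4.105,-2.645,0.001,-0.0176,0.0056,1,0,0,0,0,0,0,1,0,0,0,0,0,0,1])

```text
clock: 21.75
eef_pos: [449.6, 237.0, 215.4]
tool_rot: [3.131, 0.493, 0.258]
force: [0.1, 0.0, -0.3]
width: 60.6
gripper_force: 65.0
```

```bash
cat > rel2.py <<'E'
import sys
from fit import *
k=sys.argv[1];ft=np.array([38.8,-.1,47]);p,R=pose();f=p+R.apply(ft)
print('tcp',p.round(1),'foot',f.round(1),'axis',R.apply([-.475,.008,-.88]).round(3),ctrl.read_state()['force'].round(1))
def res(v,o,rt,rb,hh):
    pts,cc=o;t=np.linspace(0,2*np.pi,90);ring=lambda rad,z:np.c_[v[0]+rad*np.cos(t),v[1]+rad*np.sin(t),np.full(90,z)]
    h=cv2.convexHull(proj(cc,np.vstack([ring(rt,v[2]),ring(rb,v[2]-hh)])).astype(np.float32))
    return np.array([cv2.pointPolygonTest(h,(float(a),float(b)),True) for a,b in pts[::3]])
for n,bb in(("scene",(205,300,75,65)),("side",(245,170,45,45))):
    im=ctrl.get_image(n)[...,::-1].copy();cv2.imwrite(f"pics/{n}{k}.png",im);c=ctrl.calibration(n)
    q=proj(c,np.array([f+[dx,dy,dz] for dx in(-45,45) for dy in(-45,45) for dz in(-3,88)]));a=np.maximum(q.min(0).astype(int),0);b=q.max(0).astype(int)
    U=(contour(im,'orange',(*a,*(b-a))),c);B=(contour(cv2.imread(f"pics/{n}9.png"),'blue',bb),c)
    F=lambda o,zz,*g:least_squares(lambda v:res(np.r_[v,zz],o,*g),f[:2],diff_step=1e-3,loss='soft_l1',f_scale=.5).x
    u=F(U,f[2]+85,32,20.5,85);l=F(B,120,32,28.1,29);print(n,U[0].min(0),U[0].max(0),'orange',u.round(1),'blue',l.round(1),'diff',(u-l).round(1))
E
python3 rel2.py 12 2>/dev/null
```

```text
tcp [449.6 237.  215.4] foot [461.2 239.6 155.7] axis [-0.002  0.     1.   ] [ 0.1  0.  -0.3]
scene [202.125 253.875] [249.875 322.375] orange [460.9 240.6] blue [461.1 241.8] diff [-0.1 -1.2]
side [250.875 134.125] [277.125 176.875] orange [464.1 245.9] blue [463.6 244.8] diff [0.5 1.1]
```

Call:
carry_out(deltas=[0,0,0,0.0036,0,0.0066,1,0,0,0,0.0036,0,0.0066,1,0,0,0,0.0036,0,0.0066,1,0,0,0,0.0036,0,0.0066,1,0,0,0,0.0036,0,0.0066,1,0,0,0,0.0036,0,0.0066,1,0,0,0,0.0036,0,0.0066,1,0,0,0,0.0036,0,0.0066,1,0,0,0,0,0,0,1,0,0,0,0,0,0,1])

```text
clock: 23.1
eef_pos: [449.6, 238.5, 155.1]
tool_rot: [3.133, 0.494, 0.262]
force: [0.2, 0.2, -0.5]
width: 60.9
gripper_force: 65.0
```

```bash
python3 rel2.py 13 2>/dev/null
```

```text
tcp [449.6 238.5 155.1] foot [461.1 241.3  95.4] axis [-0.001 -0.001  1.   ] [ 0.2  0.2 -0.5]
scene [207.875 284.125] [253.125 342.375] orange [460.6 241.9] blue [461.1 241.8] diff [-0.5  0.1]
side [251.375 158.875] [278.875 191.875] orange [463.1 244.5] blue [463.6 244.8] diff [-0.5 -0.3]
```

Call:
carry_out(deltas=[0,0,0,0.0019,0,0.0035,1,0,0,0,0.0019,0,0.0035,1,0,0,0,0.0019,0,0.0035,1,0,0,0,0.0019,0,0.0035,1,0,0,0,0.0019,0,0.0035,1,0,0,0,0.0014,0,0.0026,1,0,0,0,0.0012,0,0.0022,1,0,0,0,0.0007,0,0.0014,1,0,0,0,0,0,0,1,0,0,0,0,0,0,1])

```text
clock: 24.45
eef_pos: [449.6, 238.1, 128.2]
tool_rot: [3.133, 0.494, 0.262]
force: [-0.6, -0.9, 1.9]
width: 60.3
gripper_force: 65.1
```

Call:
carry_out(deltas=[0,0,0,0.0007,0,0.0014,1,0,0,0,0,0,0,1,0,0,0,0,0,0,-1,0,0,0,0,0,0,-1,0,0,0,0,0,0,-1,0,0,0,0,0,0,-1,0,0,0,0,0,0,-1])

```text
clock: 25.32
eef_pos: [449.5, 238.3, 126.5]
tool_rot: [3.133, 0.494, 0.262]
force: [0.4, 0.4, 0.3]
width: 85.3
gripper_force: 0.0
```

Call:
carry_out(deltas=[0,0,0,-0.0035,0,-0.0066,-1,0,0,0,-0.0047,0,-0.0088,-1,0,0,0,-0.0094,0,-0.0176,-1,0,0,0,-0.0118,0,-0.022,-1,0,0,0,-0.0118,0,-0.022,-1,0,0,0,-0.0118,0,-0.022,-1,0,0,0,0,0,0,-1])

```text
clock: 26.2
eef_pos: [450.8, 239.2, 241.4]
tool_rot: [3.134, 0.49, 0.262]
force: [-0.5, -0.3, 0.5]
width: 85.7
gripper_force: 0.0
```

```bash
python3 chk.py 14 orange green x "[460.3,239.7,65]" "[460.3,239,91]" 2>/dev/null | head -1
```

```text
[450.8 239.2 241.4] [179.6  28.   15. ]
```

View pics/chk14.png

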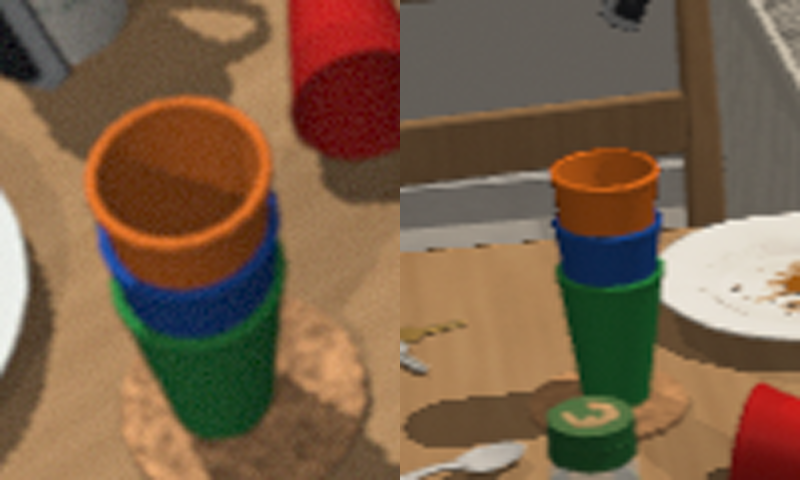

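The picture shows the stack upright on the coaster, with the rims evenly spaced at crop rows 175, 225 and 275 in the side view and the gripper well clear. I hand the job in.

```bash
python3 -c "
from cell import ctrl
print(ctrl.finish_job())"
```

```text
the job is handed in; nothing more can be done
None
```

The blue tumbler sits in the green and the orange in the blue, upright on the coaster by the last pictures; I handed the job in at about 26 s of the 61 s allowed, and no verdict was returned.

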